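Stopper the sample bottles and load the rocking mixer

TASK

The rocking mixer has been left with its speed lever turned up: first turn the lever back into the red band, and leave it off while you load. Close every sample bottle on the bench with one of the orange stoppers, pushed fully home, and lay each bottle on its side in a blue cradle of its own, mouth at the cradle's higher end and foot close to the little foot plate. When all are loaded, set the speed lever into the green band; leave any spare stopper in the stand and do not disturb the other things on the bench.

Things in the scene. Friction and masses are not known exactly. Their poses are not given: they have to be found in the camera images.
- speed_lever (a joint): angle (rad) of the flat steel speed lever turning level on top of the mixer's control housing; 0 = end stop (off), 1.4 = other end stop (full speed); grows counter-clockwise seen from above. Painted scale: red band 0 to 0.10 (off), green band 0.55 to 0.75 (gentle), rest white. Its hinge rubs (0.06 N m: 0.9 N at the grip), so it stays where it is left.
- lever_hinge (a point): centre of the lever's hinge, on the level of the lever arm (60 mm above the bench); its axis is vertical
- lever_knob (a point): centre of the top of the lever's black upright round grip: 20 mm diameter, 38 mm tall, its axis 68 mm from the hinge; the top is 101 mm above the bench. Under the grip lies the lever arm (top 63 mm, 14 mm wide), which ends 16 mm beyond the grip's axis; the housing's top is at 50 mm.
- bottle1: amber glass sample bottle 1 with paper label; origin at the centre of its underside, z along its axis to the mouth. Body 48 mm diameter up to 89 mm, shoulder to 97 mm, neck 31 mm outer diameter, 112 mm tall; about 0.22 kg, heavier at the foot (centre of mass about 40 mm up). Starts upright on the bench; may be absent.
- mouth1 (a point): centre of the mouth of bottle 1, in the plane of the rim (112 mm up); bore 24 mm diameter, 22 mm deep
- bottle2: amber glass sample bottle 2 with paper label; origin at the centre of its underside, z along its axis to the mouth. Body 48 mm diameter up to 89 mm, shoulder to 97 mm, neck 31 mm outer diameter, 112 mm tall; about 0.22 kg, heavier at the foot (centre of mass about 40 mm up). Starts upright on the bench; may be absent.
- mouth2 (a point): centre of the mouth of bottle 2, in the plane of the rim (112 mm up); bore 24 mm diameter, 22 mm deep
- bottle3: amber glass sample bottle 3 with paper label; origin at the centre of its underside, z along its axis to the mouth. Body 48 mm diameter up to 89 mm, shoulder to 97 mm, neck 31 mm outer diameter, 112 mm tall; about 0.22 kg, heavier at the foot (centre of mass about 40 mm up). Starts upright on the bench; may be absent.
- mouth3 (a point): centre of the mouth of bottle 3, in the plane of the rim (112 mm up); bore 24 mm diameter, 22 mm deep
- stopper1: orange rubber stopper 1, 46 mm tall, 30 g, its weight mostly in the plug; origin at the centre of its small lower end, z up to its grip: plug 18 mm diameter at the foot, 22 mm at 20 mm up; then a flange 32 mm diameter, 4 mm thick; then a round grip 20 mm diameter (24 to 46 mm up). Starts in the stand, grip up. Any stopper fits any bottle.
- flange1 (a point): centre of the underside of the flange of stopper 1 (20 mm above its origin); lies in the mouth's plane when fully home
- stopper2: orange rubber stopper 2, 46 mm tall, 30 g, its weight mostly in the plug; origin at the centre of its small lower end, z up to its grip: plug 18 mm diameter at the foot, 22 mm at 20 mm up; then a flange 32 mm diameter, 4 mm thick; then a round grip 20 mm diameter (24 to 46 mm up). Starts in the stand, grip up. Any stopper fits any bottle.
- flange2 (a point): centre of the underside of the flange of stopper 2 (20 mm above its origin); lies in the mouth's plane when fully home
- stopper3: orange rubber stopper 3, 46 mm tall, 30 g, its weight mostly in the plug; origin at the centre of its small lower end, z up to its grip: plug 18 mm diameter at the foot, 22 mm at 20 mm up; then a flange 32 mm diameter, 4 mm thick; then a round grip 20 mm diameter (24 to 46 mm up). Starts in the stand, grip up. Any stopper fits any bottle.
- flange3 (a point): centre of the underside of the flange of stopper 3 (20 mm above its origin); lies in the mouth's plane when fully home
- stand: aluminium stopper stand, fixed, 190 x 60 x 30 mm block, origin at the centre of its underside, x along its length; three holes in its top, 60 mm apart along x (at -60, 0 and 60 mm), 25 mm diameter, 25 mm deep; each holds one stopper by its flange at the start
- mixer: white rocking mixer, fixed, standing still; origin on the bench under the centre of its deck (280 mm in x, 165 mm in y, 40 mm high), which carries three blue cradles 87 mm apart along x; beyond it at +y (80 to 215 mm from the origin, 220 mm long in x) is the control housing, 50 mm high, with the lever
- cradle1: blue cradle 1: two 90 degree V saddles, 43 mm wide (fingers pass beside them), 14 and 76 mm along z. Its frame is that of a well laid bottle: origin at the centre of its underside (75 mm above the bench), z along its axis to its mouth (along the mixer's -y, rising 15 degrees), y upward, x level. A foot plate, top 11 mm below the axis, stands at z = -5 mm.
- cradle2: blue cradle 2: two 90 degree V saddles, 43 mm wide (fingers pass beside them), 14 and 76 mm along z. Its frame is that of a well laid bottle: origin at the centre of its underside (75 mm above the bench), z along its axis to its mouth (along the mixer's -y, rising 15 degrees), y upward, x level. A foot plate, top 11 mm below the axis, stands at z = -5 mm.
- cradle3: blue cradle 3: two 90 degree V saddles, 43 mm wide (fingers pass beside them), 14 and 76 mm along z. Its frame is that of a well laid bottle: origin at the centre of its underside (75 mm above the bench), z along its axis to its mouth (along the mixer's -y, rising 15 degrees), y upward, x level. A foot plate, top 11 mm below the axis, stands at z = -5 mm.
- reagent: white plastic reagent bottle with red cap, 72 mm diameter, 150 mm tall, origin under its centre; a bystander
- carton: magenta carton, 80 x 110 x 70 mm, origin under its centre; a bystander
- slide_box: white paper box, 90 x 120 x 45 mm, origin under its centre; a bystander

How it is judged (in metres and radians):
On the way, in this order (a step that is already met when the one before it is completed fails the run):
1. the speed lever is turned back into the red band (value of joint speed_lever below 0.1 rad), for 0.2 s.
2. with the lever still in the red band, every bottle is stoppered and lies in a cradle (value of joint speed_lever below 0.1 rad and ((distance between mouth1 and flange1 below 0.004 m and angle between the z axis of bottle1 and the z axis of stopper1, either way round below 0.12 rad) or (distance between mouth1 and flange2 below 0.004 m and angle between the z axis of bottle1 and the z axis of stopper2, either way round below 0.12 rad) or (distance between mouth1 and flange3 below 0.004 m and angle between the z axis of bottle1 and the z axis of stopper3, either way round below 0.12 rad)) and ((distance between bottle1 and cradle1 below 0.018 m and angle between the z axis of bottle1 and the z axis of cradle1, either way round below 0.12 rad and angle between bottle1's own z axis and vertical below 1.5 rad) or (distance between bottle1 and cradle2 below 0.018 m and angle between the z axis of bottle1 and the z axis of cradle2, either way round below 0.12 rad and angle between bottle1's own z axis and vertical below 1.5 rad) or (distance between bottle1 and cradle3 below 0.018 m and angle between the z axis of bottle1 and the z axis of cradle3, either way round below 0.12 rad and angle between bottle1's own z axis and vertical below 1.5 rad)) and ((distance between mouth2 and flange1 below 0.004 m and angle between the z axis of bottle2 and the z axis of stopper1, either way round below 0.12 rad) or (distance between mouth2 and flange2 below 0.004 m and angle between the z axis of bottle2 and the z axis of stopper2, either way round below 0.12 rad) or (distance between mouth2 and flange3 below 0.004 m and angle between the z axis of bottle2 and the z axis of stopper3, either way round below 0.12 rad)) and ((distance between bottle2 and cradle1 below 0.018 m and angle between the z axis of bottle2 and the z axis of cradle1, either way round below 0.12 rad and angle between bottle2's own z axis and vertical below 1.5 rad) or (distance between bottle2 and cradle2 below 0.018 m and angle between the z axis of bottle2 and the z axis of cradle2, either way round below 0.12 rad and angle between bottle2's own z axis and vertical below 1.5 rad) or (distance between bottle2 and cradle3 below 0.018 m and angle between the z axis of bottle2 and the z axis of cradle3, either way round below 0.12 rad and angle between bottle2's own z axis and vertical below 1.5 rad)) and ((distance between mouth3 and flange1 below 0.004 m and angle between the z axis of bottle3 and the z axis of stopper1, either way round below 0.12 rad) or (distance between mouth3 and flange2 below 0.004 m and angle between the z axis of bottle3 and the z axis of stopper2, either way round below 0.12 rad) or (distance between mouth3 and flange3 below 0.004 m and angle between the z axis of bottle3 and the z axis of stopper3, either way round below 0.12 rad)) and ((distance between bottle3 and cradle1 below 0.018 m and angle between the z axis of bottle3 and the z axis of cradle1, either way round below 0.12 rad and angle between bottle3's own z axis and vertical below 1.5 rad) or (distance between bottle3 and cradle2 below 0.018 m and angle between the z axis of bottle3 and the z axis of cradle2, either way round below 0.12 rad and angle between bottle3's own z axis and vertical below 1.5 rad) or (distance between bottle3 and cradle3 below 0.018 m and angle between the z axis of bottle3 and the z axis of cradle3, either way round below 0.12 rad and angle between bottle3's own z axis and vertical below 1.5 rad))), for 0.2 s.
3. the lever is set into the green band (value of joint speed_lever between 0.55 and 0.75 rad), for 0.2 s.
At the end, for the whole second after the job is handed in: Every bottle: flange centre within 4 mm of the mouth, and lying in its own cradle (axis within 0.12 rad, foot within 18 mm of its place, mouth at the rising end). Spare stoppers in the stand, 6 mm. Lever 0.55 to 0.75 rad. All at rest (all of step 3 and ((distance between mouth1 and flange1 below 0.004 m and angle between the z axis of bottle1 and the z axis of stopper1, either way round below 0.12 rad) or (distance between mouth1 and flange2 below 0.004 m and angle between the z axis of bottle1 and the z axis of stopper2, either way round below 0.12 rad) or (distance between mouth1 and flange3 below 0.004 m and angle between the z axis of bottle1 and the z axis of stopper3, either way round below 0.12 rad)) and ((distance between bottle1 and cradle1 below 0.018 m and angle between the z axis of bottle1 and the z axis of cradle1, either way round below 0.12 rad and angle between bottle1's own z axis and vertical below 1.5 rad) or (distance between bottle1 and cradle2 below 0.018 m and angle between the z axis of bottle1 and the z axis of cradle2, either way round below 0.12 rad and angle between bottle1's own z axis and vertical below 1.5 rad) or (distance between bottle1 and cradle3 below 0.018 m and angle between the z axis of bottle1 and the z axis of cradle3, either way round below 0.12 rad and angle between bottle1's own z axis and vertical below 1.5 rad)) and ((distance between mouth2 and flange1 below 0.004 m and angle between the z axis of bottle2 and the z axis of stopper1, either way round below 0.12 rad) or (distance between mouth2 and flange2 below 0.004 m and angle between the z axis of bottle2 and the z axis of stopper2, either way round below 0.12 rad) or (distance between mouth2 and flange3 below 0.004 m and angle between the z axis of bottle2 and the z axis of stopper3, either way round below 0.12 rad)) and ((distance between bottle2 and cradle1 below 0.018 m and angle between the z axis of bottle2 and the z axis of cradle1, either way round below 0.12 rad and angle between bottle2's own z axis and vertical below 1.5 rad) or (distance between bottle2 and cradle2 below 0.018 m and angle between the z axis of bottle2 and the z axis of cradle2, either way round below 0.12 rad and angle between bottle2's own z axis and vertical below 1.5 rad) or (distance between bottle2 and cradle3 below 0.018 m and angle between the z axis of bottle2 and the z axis of cradle3, either way round below 0.12 rad and angle between bottle2's own z axis and vertical below 1.5 rad)) and ((distance between mouth3 and flange1 below 0.004 m and angle between the z axis of bottle3 and the z axis of stopper1, either way round below 0.12 rad) or (distance between mouth3 and flange2 below 0.004 m and angle between the z axis of bottle3 and the z axis of stopper2, either way round below 0.12 rad) or (distance between mouth3 and flange3 below 0.004 m and angle between the z axis of bottle3 and the z axis of stopper3, either way round below 0.12 rad)) and ((distance between bottle3 and cradle1 below 0.018 m and angle between the z axis of bottle3 and the z axis of cradle1, either way round below 0.12 rad and angle between bottle3's own z axis and vertical below 1.5 rad) or (distance between bottle3 and cradle2 below 0.018 m and angle between the z axis of bottle3 and the z axis of cradle2, either way round below 0.12 rad and angle between bottle3's own z axis and vertical below 1.5 rad) or (distance between bottle3 and cradle3 below 0.018 m and angle between the z axis of bottle3 and the z axis of cradle3, either way round below 0.12 rad and angle between bottle3's own z axis and vertical below 1.5 rad)) and ((z of stopper1 in the frame of stand between 0.004 and 0.016 m and horizontal distance between stopper1 and stand below 0.07 m and angle between stopper1's own z axis and vertical below 0.2 rad) or (distance between mouth1 and flange1 below 0.004 m and angle between the z axis of bottle1 and the z axis of stopper1, either way round below 0.12 rad) or (distance between mouth2 and flange1 below 0.004 m and angle between the z axis of bottle2 and the z axis of stopper1, either way round below 0.12 rad) or (distance between mouth3 and flange1 below 0.004 m and angle between the z axis of bottle3 and the z axis of stopper1, either way round below 0.12 rad)) and ((z of stopper2 in the frame of stand between 0.004 and 0.016 m and horizontal distance between stopper2 and stand below 0.07 m and angle between stopper2's own z axis and vertical below 0.2 rad) or (distance between mouth1 and flange2 below 0.004 m and angle between the z axis of bottle1 and the z axis of stopper2, either way round below 0.12 rad) or (distance between mouth2 and flange2 below 0.004 m and angle between the z axis of bottle2 and the z axis of stopper2, either way round below 0.12 rad) or (distance between mouth3 and flange2 below 0.004 m and angle between the z axis of bottle3 and the z axis of stopper2, either way round below 0.12 rad)) and ((z of stopper3 in the frame of stand between 0.004 and 0.016 m and horizontal distance between stopper3 and stand below 0.07 m and angle between stopper3's own z axis and vertical below 0.2 rad) or (distance between mouth1 and flange3 below 0.004 m and angle between the z axis of bottle1 and the z axis of stopper3, either way round below 0.12 rad) or (distance between mouth2 and flange3 below 0.004 m and angle between the z axis of bottle2 and the z axis of stopper3, either way round below 0.12 rad) or (distance between mouth3 and flange3 below 0.004 m and angle between the z axis of bottle3 and the z axis of stopper3, either way round below 0.12 rad)) and linear speed of each of bottle1, bottle2, bottle3, stopper1, stopper2, stopper3 below 0.02 m/s); the robot touches nothing.
It fails at once if a bystander is moved by more than 30 mm or tipped (distance of any of reagent, carton, slide_box from where it was at the start of the episode above 0.03 m or angle between any of reagent, carton, slide_box's own z axis and vertical above 0.5 rad).
Of bottle1, bottle2, bottle3 only 2 to 3 are there at a start; the rules pass over those that are not, and their reading is None.
At some moment in a run one of bottle1, bottle2, bottle3 may be knocked a few centimetres aside while the robot is not near it.
It also fails if it takes over 210 s, if anything falls off the work surface, if the arm or the gripper's body presses on something with over 40 N, if the wrist force passes 120 N, or if a joint passes its speed limit or range.

ROBOT

A 7-joint arm with a two-finger parallel gripper is mounted at the origin on the work surface. World frame = base frame: x ahead of the robot, y to its left, z up, the work surface at z = 0. Lengths are in m, angles in degrees, forces in N, time in s.
With the tool pointing down it reaches from about 0.4 to 0.85 m from the base axis. Payload 10.4 kg.
Tool frame: the origin (TCP) lies midway between the tips of the shut fingers; the grasp point (between the pads) lies 19 mm behind it; z points along the fingers, y is the line along which they close (so a half turn about z gives the same grasp; the last joint's range is limited). The gripper opens to 85 mm and grips with 20 to 120 N. Pads are 22 mm wide; open, the fingers measure 114 mm over their backs; the gripper's body (76 mm by 85 mm) begins 54 mm behind the grasp point. The pads swing forward as they close: fully open they stand 13 mm farther back than shut.
Start: joints at [-66.211, 19.034, -3.707, 83.658, 1.238, 77.344, -5.071], TCP at [0.265, 0.566, 0.231] pointing down, gripper open.
Joint ranges: [-148.97, 148.97], [-28.65, 121.19], [-84.17, 76.75], [9.2, 138.47], [-72.65, 252.65], [3.7, 117.97], [-149.18, 149.18]. Speed limits (degrees/s): [127.2, 127.2, 159.86, 159.86, 180, 180, 180].

INTERFACE

Orientations are given as a 3x3 rotation matrix whose columns are the frame's x, y, z axes.
In Python, from rig import arm gives the robot as it stands.
- The arm moves only by the tool play_rows, never from a script. Its argument "deltas" is text: rows parted by semicolons, each of 6 numbers parted by spaces: the shift along the world's x, y, z each as a share of 0.12 m, from -1 to 1, then the turn, a rotation vector about the world's x, y, z each as a share of 180 degrees, from -1 to 1. A call has 1 to 12 rows; each row is the pose to reach, as a shift and turn from the pose commanded when the call began, turning the shorter way round; what a row does not reach only later rows make up. A row lasts 1/12 s, in which the tool goes at most 41.7 mm and 7.16 degrees, less where a joint would pass 70% of its speed; a pose out of reach is approached as far as the arm can. A call with a number of a shift or a turn outside -1 to 1 is refused whole. A call with a gripper value outside its range is refused whole. "hand" is the finger opening in mm, from 0 to 85.4, set as the call begins (left out, the last holds). The fingers move at their own pace and stop on an object; "squeeze" is the grip in N (left out, the last holds). Time passes only in rows, so rows that repeat a pose let the fingers close. It gives the time, the measured TCP pose, the force, the opening and the grip force at its end, in the units of the state.
- arm.get_state(): the state, without advancing time (a new reading comes with each control period).
- arm.read_camera(name): name is "scene" or "top" or "wrist"; returns a dict with "image" (420x560x3 uint8, red, green, blue), "intrinsics" (3x3 intrinsics, pixels), "extrinsics" (4x4, takes a point from world to camera coordinates); the wrist camera has in their place "hand_eye" (4x4, takes a point from camera to tool coordinates, whose origin is the TCP and whose axes are the flange's). Camera axes: x right, y down, z forward; pixel columns grow to the right and rows downward; lengths in m; the calibration is good to about 2 mm. A picture is of the moment at which its call begins: read the wrist's pose just before it. There is no depth.
- arm.hand_in(): hands the job in; it is judged then, once.
The state is a dict: "t": time; "q": joint angles; "dq": joint speeds; "effort": joint torques, N m; "ee_pos": TCP position; "orientation": TCP orientation; "force": force on the tool from outside, world axes, zero at the start; "moment": the same for the moment, N m; "grip_width": finger opening in m; "gripper_force": force on a finger pad.
Only numpy, scipy, OpenCV 4.12 (cv2) and the standard library are available. Lean on these libraries where they do the work, as an engineer would, in place of code of your own. Each camera call takes 0.05 s, during which the arm holds its last target. There are 200 camera calls.

## Working session

There is one attempt and no reset: what is moved stays moved. The work goes in short steps, Python scripts to look and compute and a tool call to move; the robot and the scene stay as the last step left them, time stands still between calls to the robot, and variables do not carry over. Pictures are saved under pics/ and viewed, at most 14 in all, crops included, and the job is handed in when it is done.

Besides the shell and the picture viewer there is one more tool, called after "Request:" by a JSON object that holds its "name" and its "arguments". play_rows: Moves the arm, as the interface text tells. Its arguments: {"type":"object","properties":{"deltas":{"type":"string"},"hand":{"type":"number"},"squeeze":{"type":"number"}},"required":["deltas"]}

```bash
mkdir -p pics; ls
cat > h.py <<'E'
import numpy as np, cv2
from rig import arm
def cam(n):
    s=arm.get_state(); d=arm.read_camera(n); K=np.array(d['intrinsics'])
    if n=='wrist':
        T=np.eye(4); T[:3,:3]=s['orientation']; T[:3,3]=s['ee_pos']
        E=np.linalg.inv(T@np.array(d['hand_eye']))
    else: E=np.array(d['extrinsics'])
    return d['image'],K,E
def ray(K,E,p,z):
    R,t=E[:3,:3],E[:3,3]; c=-R.T@t
    d=R.T@np.linalg.inv(K)@[p[0],p[1],1]
    return c+d*(z-c[2])/d[2]
def proj(K,E,X):
    x=K@(E[:3,:3]@np.array(X)+E[:3,3]); return x[:2]/x[2]
def save(im,n): cv2.imwrite('pics/'+n,cv2.cvtColor(im,cv2.COLOR_RGB2BGR))
E
python3 - <<'E'
from h import *
for n in ('scene','top'):
    im,K,X=cam(n); save(im,n+'0.png'); np.savez(n+'0.npz',im=im,K=K,E=X); print(n,K.round(1).tolist(),(-X[:3,:3].T@X[:3,3]).round(3),X[:3,:3].round(2).tolist())
s=arm.get_state();print(s)
E
```

```text
pics
scene [[497.4, 0.0, 280.8], [0.0, 497.4, 214.3], [0.0, 0.0, 1.0]] [0.911 0.514 0.933] [[-0.89, 0.45, 0.02], [0.35, 0.72, -0.6], [-0.28, -0.53, -0.8]]
top [[425.6, 0.0, 281.3], [0.0, 425.6, 210.8], [0.0, 0.0, 1.0]] [ 0.464 -0.061  1.022] [[-0.01, -1.0, -0.0], [-0.99, 0.01, -0.15], [0.15, 0.0, -0.99]]
{'t': 0.1, 'q': array([-66.21074123,  19.06878453,  -3.70583578,  83.70127817,
         1.23835434,  77.34367151,  -5.07115476]), 'dq': array([ 0.0173898 , -0.12019758, -0.04328278, -0.12934085, -0.00382309,
       -0.0055162 , -0.03157677]), 'effort': array([ 1.75157536e-03, -6.26738477e+01,  4.94007894e-02, -3.92428172e+01,
        1.64443877e-02,  7.02273523e-03, -1.57996487e-05]), 'ee_pos': array([0.26484279, 0.56573838, 0.23059004]), 'orientation': array([[-9.05683680e-01,  4.23953825e-01, -4.74629110e-04],
       [ 4.23954084e-01,  9.05682890e-01, -1.19882795e-03],
       [-7.83842310e-05, -1.28697986e-03, -9.99999169e-01]]), 'force': array([-0.23786389, -0.1585515 ,  0.02076736]), 'moment': array([ 0.00455902,  0.0440686 , -0.05990064]), 'gripper_force': 0.0, 'grip_width': 0.08521976980446701}
```

View pics/top0.png

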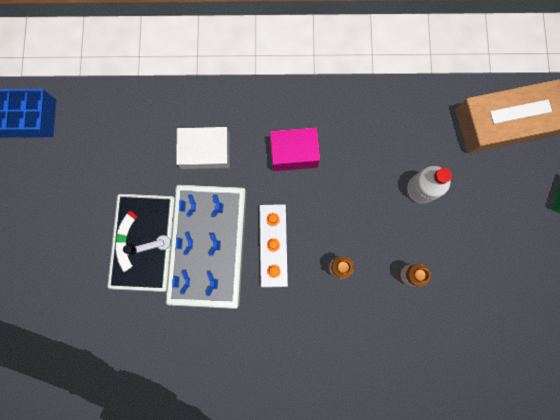

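View pics/scene0.png

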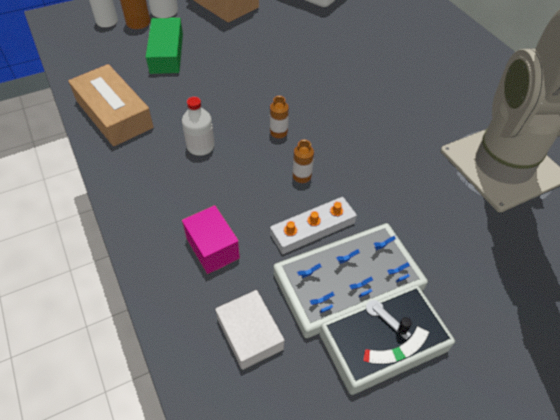

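The top view shows two amber bottles at (342,267) and (419,275), the stand with stoppers at (273,219), (273,245) and (274,271), the mixer deck near (207,246), and the lever hinge (163,243) and knob (130,249). The scene view agrees, and I see no third bottle.

```bash
cat >> h.py <<'E'
def blobs(im,lo,hi,amin=15):
    hsv=cv2.cvtColor(im,cv2.COLOR_RGB2HSV); m=cv2.inRange(hsv,np.array(lo),np.array(hi))
    n,l,st,c=cv2.connectedComponentsWithStats(m)
    return [(c[i],st[i]) for i in range(1,n) if st[i][4]>=amin],m
def tri(v): # [(K,E,p)..]
    A=[];b=[]
    for K,E,p in v:
        R,t=E[:3,:3],E[:3,3]; c=-R.T@t; d=R.T@np.linalg.inv(K)@[p[0],p[1],1]; d/=np.linalg.norm(d)
        P=np.eye(3)-np.outer(d,d); A.append(P); b.append(P@c)
    return np.linalg.lstsq(np.vstack(A),np.hstack(b),rcond=None)[0]
E
python3 - <<'E'
from h import *
t=np.load('top0.npz'); s=np.load('scene0.npz')
for nm,lo,hi in (('orange',(5,200,200),(16,255,255)),('amber',(3,120,40),(16,255,190)),('blue',(100,130,60),(130,255,255))):
    for n,d in (('top',t),('scene',s)):
        bl,m=blobs(d['im'],lo,hi)
        for c,st in bl:
            if n=='top' and c[0]<100: continue
            print(nm,n,c.round(1),st.tolist(),[ray(d['K'],d['E'],c,z)[:2].round(3).tolist() for z in (0.05,0.1)])
T=lambda p,z: ray(t['K'],t['E'],p,z)[:2].round(4).tolist()
print('deck',[T(p,.04) for p in ((177,187),(245,188),(239,306),(168,304))])
print('house',[T(p,.05) for p in ((118,195),(173,196),(168,290),(109,289))])
print('hinge',T((163,243),.065),'knob',T((128,249),.101), tri([(t['K'],t['E'],(128,249)),(s['K'],s['E'],(405,323))]), tri([(t['K'],t['E'],(163,243)),(s['K'],s['E'],(375,309))]))
im=np.hstack([cv2.resize(t['im'][175:315,100:300],None,fx=4,fy=4,interpolation=cv2.INTER_CUBIC)]); save(im,'tc.png')
E
```

```text
orange top [272.6 219.1] [267, 214, 12, 11, 92] [[0.593, -0.04], [0.587, -0.041]]
orange top [273.  244.8] [268, 240, 11, 11, 85] [[0.534, -0.04], [0.531, -0.041]]
orange top [273.3 270.9] [268, 266, 11, 11, 81] [[0.475, -0.041], [0.475, -0.042]]
orange scene [337.3 205. ] [335, 203, 6, 5, 24] [[0.473, -0.041], [0.498, -0.009]]
orange scene [314.2 214.3] [311, 212, 7, 6, 27] [[0.533, -0.04], [0.554, -0.009]]
orange scene [290.5 224.3] [288, 222, 6, 6, 25] [[0.593, -0.039], [0.611, -0.008]]
amber top [114.6   0.6] [0, 0, 294, 3, 540] [[1.148, 0.353], [1.112, 0.332]]
amber top [557.4  86.6] [554, 84, 6, 5, 16] [[0.911, -0.728], [0.888, -0.694]]
amber top [492.1 132.3] [456, 99, 104, 53, 709] [[0.797, -0.561], [0.78, -0.536]]
amber top [342.5 267. ] [332, 256, 22, 22, 307] [[0.483, -0.197], [0.482, -0.19]]
amber top [417.8 274.7] [406, 264, 25, 22, 350] [[0.464, -0.367], [0.464, -0.351]]
amber scene [135.5  13.3] [121, 0, 29, 29, 658] [[0.656, -0.986], [0.67, -0.901]]
amber scene [228.   8.] [216, 0, 24, 19, 87] [[0.38, -0.89], [0.41, -0.811]]
amber scene [249.4   4.9] [244, 0, 13, 11, 
[... 2104 characters left out ...]
0.613, 0.082], [0.63, 0.106]]
blue scene [402.7 277.7] [397, 274, 12, 8, 38] [[0.449, 0.18], [0.475, 0.199]]
blue scene [360.7 283.3] [350, 277, 23, 12, 96] [[0.533, 0.153], [0.555, 0.174]]
blue scene [365.3 292.6] [360, 289, 12, 8, 39] [[0.536, 0.175], [0.557, 0.194]]
blue scene [321.7 298.7] [310, 292, 24, 13, 104] [[0.621, 0.148], [0.637, 0.169]]
blue scene [326.1 308.5] [320, 305, 13, 8, 39] [[0.623, 0.171], [0.64, 0.19]]
deck [[0.6727, 0.1856], [0.6691, 0.0254], [0.3975, 0.0374], [0.4031, 0.1979]]
house [[0.6527, 0.3198], [0.6494, 0.1917], [0.4345, 0.1963], [0.4377, 0.3292]]
hinge [0.5391, 0.207] knob [0.5239, 0.2722] [0.5236312  0.27571634 0.09313764] [0.53916872 0.21255522 0.04887465]
```

View pics/tc.png

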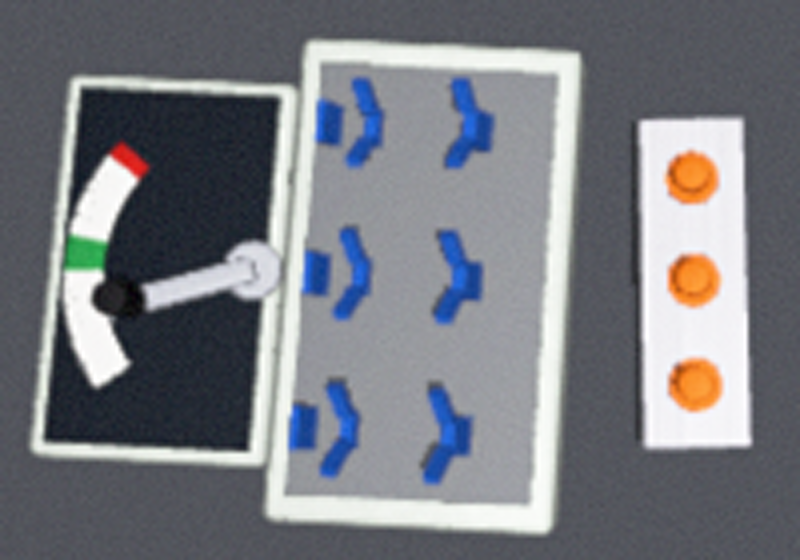

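Request:
{"name": "play_rows", "arguments": {"deltas": "1 -1 0.7 0 0 -0.361;1 -1 0.7 0 0 -0.361;1 -1 0.7 0 0 -0.361;1 -1 0.7 0 0 -0.361;1 -1 0.7 0 0 -0.361;1 -1 0.7 0 0 -0.361;1 -1 0.7 0 0 -0.361;1 -1 0.7 0 0 -0.361;1 -1 0.7 0 0 -0.361;1 -1 0.7 0 0 -0.361"}}

```text
t: 0.93
ee_pos: [0.3848, 0.4459, 0.3149]
orientation: [[0.007, 1.0, -0.0], [1.0, -0.007, -0.001], [-0.001, -0.0, -1.0]]
force: [-0.4, 0.4, -0.2]
grip_width: 0.0853
gripper_force: 0.0
```

Request:
{"name": "play_rows", "arguments": {"deltas": "1 -1 0.5 0 0 0;1 -1 0.5 0 0 0;1 -1 0.5 0 0 0;1 -1 0.5 0 0 0;1 -1 0.5 0 0 0;1 -1 0.5 0 0 0"}}

```text
t: 1.43
ee_pos: [0.5083, 0.322, 0.3766]
orientation: [[0.004, 1.0, 0.003], [1.0, -0.004, -0.0], [-0.0, 0.003, -1.0]]
force: [-0.2, -0.2, -0.3]
grip_width: 0.0854
gripper_force: 0.0
```

Request:
{"name": "play_rows", "arguments": {"deltas": "0.2 -1 0 0 0 0;0.2 -1 0 0 0 0;0.2 -1 0 0 0 0;0.2 -1 0 0 0 0;0.2 -1 0 0 0 0;0.2 -1 0 0 0 0"}}

```text
t: 1.93
ee_pos: [0.5283, 0.2073, 0.375]
orientation: [[-0.002, 1.0, -0.001], [1.0, 0.002, 0.0], [0.0, -0.001, -1.0]]
force: [-0.2, 1.2, 0.4]
grip_width: 0.0855
gripper_force: 0.0
```

Run:
```python
from h import *
im,K,E=cam('wrist'); save(im,'w1.png'); np.savez('w1.npz',im=im,K=K,E=E)
print(arm.get_state()['q'].round(1),K[0,0],(-E[:3,:3].T@E[:3,3]).round(3))
t=np.load('top0.npz')
for n,p in (('red',(147,170)),('red',(125,145)),('white end',(130,362)),('we',(97,387)),('g0',(104,240)),('g1',(103,270))):
    X=ray(t['K'],t['E'],(100+p[0]/4,175+p[1]/4),.05)[:2]; v=X-[.540,.209]; print(n,X.round(3),np.degrees(np.arctan2(v[1],v[0])).round(1))
```

```text
[-42.    9.6  18.7  79.   -3.1  91.9 -23.4] 335.0360142420421 [0.528 0.279 0.517]
red [0.6   0.274] 47.4
red [0.614 0.287] 46.5
white end [0.49  0.279] 125.8
we [0.476 0.297] 126.2
g0 [0.559 0.297] 77.6
g1 [0.542 0.296] 88.6
```

View pics/w1.png

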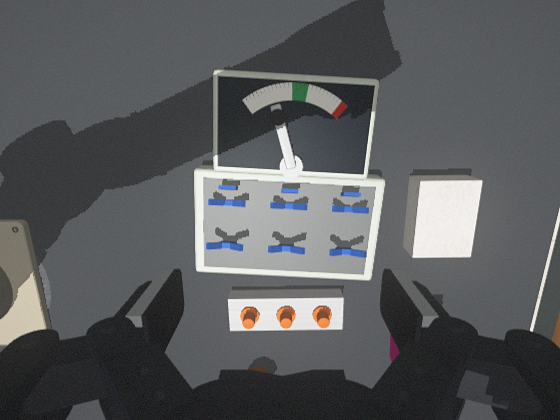

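The wrist view shows the lever hinge (291,166), knob (278,115), red band (340,110), deck corners (196,170), (383,180), (371,279), (196,271), foot plates near (229,184), (290,188), (351,192) and stoppers at (250,316), (286,316), (323,316).

Run:
```python
from h import *
w=np.load('w1.npz');K,E,im=w['K'],w['E'],w['im']; R=lambda p,z: ray(K,E,p,z)[:2].round(4).tolist()
print('hinge',R((291,166),.063),'knob',R((278,113),.101), 'red',R((338,117),.05),R((345,102),.05))
print('deck',[R(p,.04) for p in ((196,170),(383,180),(371,279),(196,271))])
bl,m=blobs(im,(100,130,40),(130,255,255),20)
for c,st in bl: print(c.round(1),st.tolist(),R(c,.05),R(c,.06), 'topL',R((st[0],c[1]),.06),R((st[0]+st[2],c[1]),.06))
bl,m=blobs(im,(5,150,90),(18,255,255),20)
for c,st in bl: print('or',c.round(1),st.tolist(),R(c,.045))
t=np.load('top0.npz');s=np.load('scene0.npz')
tp=[(181.6,205.3),(178.5,242.8),(175.3,281.5)];sp=[(326.1,308.5),(365.3,292.6),(402.7,277.7)]
for a,b in zip(tp,sp): print('plate',tri([(t['K'],t['E'],a),(s['K'],s['E'],b)]).round(4))
save(cv2.resize(im[150:345,180:400],None,fx=3.5,fy=3),'w1c.png')
```

```text
hinge [0.54, 0.2121] knob [0.5229, 0.2809] red [0.6027, 0.2761] [0.6111, 0.2952]
deck [[0.4047, 0.2028], [0.6735, 0.1887], [0.6683, 0.0308], [0.3935, 0.0441]]
[227.5 186.9] [219, 185, 18, 5, 61] [0.4503, 0.1803] [0.452, 0.1824] topL [0.4402, 0.1824] [0.4652, 0.1824]
[289.5 190.4] [281, 189, 17, 4, 63] [0.5386, 0.1754] [0.5384, 0.1776] topL [0.5264, 0.1776] [0.5502, 0.1776]
[350.8 193.7] [342, 192, 19, 4, 65] [0.6262, 0.1708] [0.6241, 0.1731] topL [0.6117, 0.1731] [0.6383, 0.1731]
[226.3 202.2] [209, 199, 36, 7, 193] [0.4477, 0.158] [0.4494, 0.1605] topL [0.425, 0.1605] [0.4757, 0.1606]
[289.  205.7] [271, 203, 36, 7, 190] [0.538, 0.1529] [0.5378, 0.1556] topL [0.5123, 0.1555] [0.5632, 0.1556]
[349.9 209. ] [332, 206, 37, 7, 204] [0.6262, 0.148] [0.6241, 0.1508] topL [0.5987, 0.1507] [0.6512, 0.1508]
[224.5 245.6] [206, 242, 37, 9, 219] [0.4419, 0.0909] [0.4437, 0.0949] topL [0.4167, 0.0948] [0.4709, 0.0949]
[286.  248.7] [268, 245, 37, 9, 219] [0.534, 0.086] [0.5339, 0.0901] topL [0.5074, 0.0901] [0.5617, 0.0902]
[347.3 252. ] [330, 248, 36, 9, 211] [0.6263, 0.0809] [0.6242, 0.0851] topL [0.5987, 0.085] [0.6517, 0.0851]
or [249.  317.3] [241, 307, 18, 22, 221] [0.4749, -0.0354]
or [285.6 316.8] [277, 307, 18, 21, 210] [0.534, -0.0345]
or [322.2 316.4] [313, 307, 19, 21, 225] [0.5932, -0.0335]
plate [0.6257 0.1712 0.0533]
plate [0.539  0.1758 0.054 ]
plate [0.4522 0.1805 0.0536]
```

View pics/w1c.png

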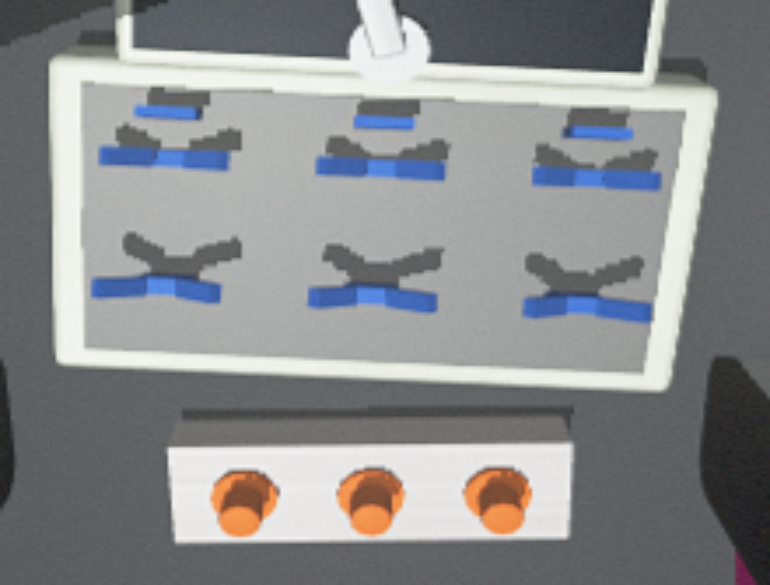

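Request:
{"name": "play_rows", "arguments": {"deltas": "-0.03 0.573 -1 0 0 0;-0.03 0.573 -1 0 0 0;-0.03 0.573 -1 0 0 0;-0.03 0.573 -1 0 0 0;-0.03 0.573 -1 0 0 0;-0.03 0.573 -1 0 0 0"}}

```text
t: 2.48
ee_pos: [0.5253, 0.2753, 0.2559]
orientation: [[-0.001, 1.0, -0.0], [1.0, 0.001, -0.001], [-0.001, -0.0, -1.0]]
force: [0.2, -1.0, 0.6]
grip_width: 0.0854
gripper_force: 0.0
```

Request:
{"name": "play_rows", "arguments": {"deltas": "0 0 -1 0 0 0;0 0 -1 0 0 0;0 0 -1 0 0 0;0 0 -1 0 0 0;0 0 -1 0 0 0;0 0 -1 0 0 0"}}

```text
t: 2.98
ee_pos: [0.5275, 0.2752, 0.1392]
orientation: [[0.002, 1.0, 0.004], [1.0, -0.002, 0.002], [0.002, 0.004, -1.0]]
force: [0.2, 0.5, 0.1]
grip_width: 0.0853
gripper_force: 0.0
```

Request:
{"name": "play_rows", "arguments": {"deltas": "0 0 -0.25 0 0 0;0 0 -0.4 0 0 0;0 0 -0.55 0 0 0;0 0 -0.55 0 0 0;0 0 -0.55 0 0 0"}}

```text
t: 3.4
ee_pos: [0.5267, 0.2754, 0.0718]
orientation: [[0.001, 1.0, 0.002], [1.0, -0.001, 0.001], [0.001, 0.002, -1.0]]
force: [0.6, 0.0, 0.6]
grip_width: 0.0855
gripper_force: 0.0
```

Request:
{"name": "play_rows", "arguments": {"deltas": "0 0 0 0 0 0;0 0 0 0 0 0;0 0 0 0 0 0;0 0 0 0 0 0;0 0 0 0 0 0;0 0 0 0 0 0;0 0 0 0 0 0;0 0 0 0 0 0", "hand": 0, "squeeze": 20}}

```text
t: 4.07
ee_pos: [0.5255, 0.2751, 0.0697]
orientation: [[0.001, 1.0, 0.0], [1.0, -0.001, 0.0], [0.0, 0.0, -1.0]]
force: [-1.4, -0.9, 4.7]
grip_width: 0.0198
gripper_force: 22.4
```

Request:
{"name": "play_rows", "arguments": {"deltas": "0.05 0.007 0 0 0 0;0.098 0.013 0 0 0 0;0.15 0.013 0 0 0 0;0.197 0.01 0 0 0 0;0.245 0 0 0 0 0;0.293 -0.011 0 0 0 0;0.34 -0.03 0 0 0 0;0.385 -0.048 0 0 0 0;0.42 -0.067 0 0 0 0;0.453 -0.088 0 0 0 0;0.49 -0.118 0 0 0 0;0.49 -0.118 0 0 0 0"}}

```text
t: 5.07
ee_pos: [0.5846, 0.261, 0.0694]
orientation: [[0.001, 1.0, 0.0], [1.0, -0.001, 0.001], [0.001, 0.0, -1.0]]
force: [0.5, 2.5, 2.1]
grip_width: 0.0192
gripper_force: 22.4
```

Request:
{"name": "play_rows", "arguments": {"deltas": "0 0 0 0 0 0;0 0 0 0 0 0;0 0 0 0 0 0;0 0 0 0 0 0"}}

```text
t: 5.4
ee_pos: [0.5844, 0.2612, 0.0694]
orientation: [[0.001, 1.0, 0.001], [1.0, -0.001, 0.001], [0.001, 0.001, -1.0]]
force: [3.9, 4.0, 0.4]
grip_width: 0.0193
gripper_force: 22.3
```

Request:
{"name": "play_rows", "arguments": {"deltas": "0 0 0 0 0 0;0 0 0 0 0 0;0 0 0 0 0 0;0 0 0 0 0 0;0 0 0 0 0 0", "hand": 60}}

```text
t: 5.82
ee_pos: [0.584, 0.2603, 0.0692]
orientation: [[0.001, 1.0, -0.0], [1.0, -0.001, -0.0], [-0.0, -0.0, -1.0]]
force: [-0.2, 0.3, -0.2]
grip_width: 0.0601
gripper_force: 0.0
```

Request:
{"name": "play_rows", "arguments": {"deltas": "0 0 0.3 0 0 0;0 0 0.6 0 0 0;0 0 1 0 0 0;0 0 1 0 0 0;-0.3 -1 1 0 0 0.25;-0.3 -1 1 0 0 0.25;-0.3 -1 1 0 0 0.25;-0.3 -1 1 0 0 0.25;-0.3 -1 1 0 0 0.25;-0.3 -1 1 0 0 0.25;-0.3 -1 1 0 0 0.25"}}

```text
t: 6.73
ee_pos: [0.5481, 0.1403, 0.1894]
orientation: [[-0.711, 0.703, 0.0], [0.703, 0.711, 0.0], [-0.0, 0.0, -1.0]]
force: [-0.0, 0.1, 0.1]
grip_width: 0.0599
gripper_force: 0.0
```

Request:
{"name": "play_rows", "arguments": {"deltas": "-0.6 -1 0.3 0 0 0;-0.6 -1 0.3 0 0 0;-0.6 -1 0.3 0 0 0;-0.6 -1 0.3 0 0 0;-0.6 -1 0.3 0 0 0;-0.6 -1 0.3 0 0 0"}}

```text
t: 7.23
ee_pos: [0.4761, 0.0198, 0.2259]
orientation: [[-0.705, 0.709, 0.002], [0.709, 0.705, 0.001], [-0.0, 0.002, -1.0]]
force: [-0.3, 0.1, -0.0]
grip_width: 0.06
gripper_force: 0.0
```

Run:
```python
from h import *
im,K,E=cam('top'); save(cv2.resize(im[175:315,100:300],None,fx=3,fy=3),'t2.png')
w,Kw,Ew=cam('wrist'); save(w,'w2.png'); np.savez('w2.npz',im=w,K=Kw,E=Ew)
print(arm.get_state()['ee_pos'],arm.get_state()['q'].round(0))
a=np.hstack([cv2.resize(im[175:315,100:300],None,fx=2,fy=2),cv2.resize(w,(373,280))]);save(a,'a2.png')
```

```text
[0.47630284 0.02144424 0.22518443] [-25.  -0.  17. 107.   0.  74.  37.]
```

View pics/a2.png

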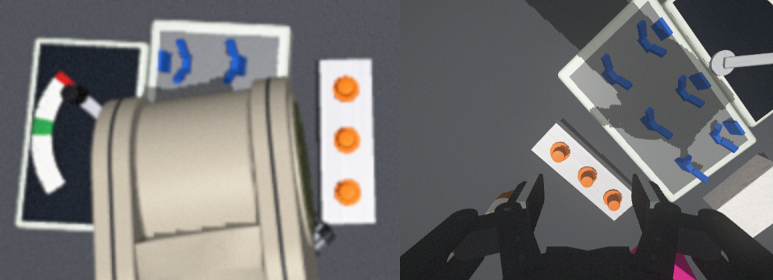

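The top crop shows the knob at the red end of the scale, and the wrist view shows the three stoppers in the stand.

Run:
```python
from h import *
t=np.load('top0.npz'); X=ray(t['K'],t['E'],(137,221.5),.098)[:2]; v=X-[.540,.210]; print('knob',X,np.degrees(np.arctan2(v[1],v[0])),np.hypot(*v))
for f in ('w1','w2'):
    w=np.load(f+'.npz');K,E,im=w['K'],w['E'],w['im']
    bl,m=blobs(im,(5,150,60),(18,255,255),40)
    for c,st in bl:
        r=ray(K,E,c,.044)[:2]
        if -.1<r[1]<.05: print(f,c.round(1),st.tolist(),r.round(4))
```

```text
knob [0.58404664 0.25634889] 46.4589310722825 0.06394002460426089
w1 [249.  317.3] [241, 307, 18, 22, 221] [ 0.4748 -0.0361]
w1 [285.6 316.8] [277, 307, 18, 21, 210] [ 0.534  -0.0352]
w1 [322.2 316.4] [313, 307, 19, 21, 225] [ 0.5933 -0.0342]
w2 [239.1 228.1] [226, 213, 29, 30, 553] [ 0.4729 -0.0376]
w2 [280.3 265.2] [267, 250, 28, 31, 514] [ 0.5318 -0.0373]
w2 [319.1 299.7] [306, 285, 27, 31, 519] [ 0.5908 -0.0366]
```

Request:
{"name": "play_rows", "arguments": {"deltas": "-0.02 -0.5 0 0 0 0;-0.02 -0.5 -0.4 0 0 0;-0.02 -0.5 -0.8 0 0 0;-0.02 -0.5 -0.8 0 0 0;-0.02 -0.5 -0.8 0 0 0"}}

```text
t: 7.75
ee_pos: [0.4713, -0.0389, 0.1251]
orientation: [[-0.707, 0.707, -0.007], [0.707, 0.707, -0.001], [0.004, -0.006, -1.0]]
force: [-0.1, 1.1, 0.3]
grip_width: 0.06
gripper_force: 0.0
```

Request:
{"name": "play_rows", "arguments": {"deltas": "0 0 -0.3 0 0 0;0 0 -0.6 0 0 0;0 0 -0.77 0 0 0;0 0 -0.77 0 0 0;0 0 -0.77 0 0 0"}}

```text
t: 8.17
ee_pos: [0.4742, -0.0386, 0.0375]
orientation: [[-0.707, 0.707, -0.001], [0.707, 0.707, -0.0], [0.0, -0.001, -1.0]]
force: [-0.1, 0.3, 1.4]
grip_width: 0.0599
gripper_force: 0.0
```

Request:
{"name": "play_rows", "arguments": {"deltas": "0 0 0 0 0 0;0 0 0 0 0 0;0 0 0 0 0 0;0 0 0 0 0 0;0 0 0 0 0 0;0 0 0 0 0 0", "hand": 0, "squeeze": 40}}

```text
t: 8.67
ee_pos: [0.4749, -0.0391, 0.0386]
orientation: [[-0.706, 0.708, 0.003], [0.708, 0.706, 0.001], [-0.001, 0.002, -1.0]]
force: [-1.6, 1.2, 9.8]
grip_width: 0.0188
gripper_force: 38.8
```

Request:
{"name": "play_rows", "arguments": {"deltas": "0 0 0.2 0 0 0;0 0 0.4 0 0 0;0 0 0.7 0 0 0;0 0 1 0 0 0;0 0 1 0 0 0"}}

```text
t: 9.08
ee_pos: [0.4773, -0.0395, 0.1642]
orientation: [[-0.706, 0.708, 0.011], [0.708, 0.706, 0.002], [-0.006, 0.009, -1.0]]
force: [2.0, 0.1, -1.0]
grip_width: 0.0183
gripper_force: 39.3
```

Request:
{"name": "play_rows", "arguments": {"deltas": "-0.5 -0.3 0.5 0 0 0;-0.5 -0.3 0.5 0 0 0;-0.5 -0.3 0.5 0 0 0;-0.5 -0.3 0.5 0 0 0;-0.5 -0.3 0.5 0 0 0"}}

```text
t: 9.5
ee_pos: [0.4142, -0.075, 0.2174]
orientation: [[-0.706, 0.708, 0.002], [0.708, 0.706, 0.001], [-0.001, 0.002, -1.0]]
force: [-0.4, 1.3, -1.2]
grip_width: 0.0183
gripper_force: 39.3
```

Run:
```python
from h import *
a=[]
for n in ('top','scene','wrist'):
    im,K,E=cam(n); np.savez(n+'3.npz',im=im,K=K,E=E)
    u,v={'top':(380,268),'scene':(290,135),'wrist':(280,210)}[n]
    c=im[v-70:v+70,u-90:u+90] if n!='wrist' else im
    a.append(cv2.resize(c,None,fx=2,fy=2) if n!='wrist' else cv2.resize(c,(373,280)))
save(np.vstack([np.hstack(a[:2]),np.hstack([a[2],np.zeros((280,347,3),np.uint8)])]),'a3.png')
print(arm.get_state()['ee_pos'],arm.get_state()['grip_width'])
```

```text
[ 0.41388733 -0.07459671  0.21602906] 0.01841239290232998
```

View pics/a3.png

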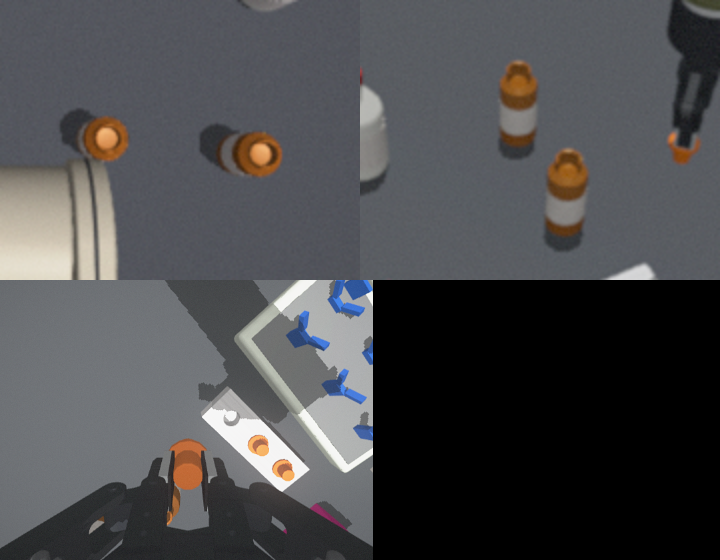

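Top crop: mouth discs at about (343.5,267) and (420.5,274.5). Scene crop: mouth rings at about (304,144) and (279,99.5). The wrist view shows the stopper upright in the fingers.

Run:
```python
from h import *
t=np.load('top3.npz');s=np.load('scene3.npz')
bl,m=blobs(t['im'],(5,60,190),(22,200,255),15)
disc=[c for c,st in bl if 330<c[0]<440 and c[1]>230]
bl,m=blobs(t['im'],(3,60,50),(22,255,255),100)
for c,st in bl:
    if 330<c[0]<440 and c[1]>230: print('whole',c,st.tolist())
sb,m=blobs(s['im'],(3,120,40),(16,255,255),100)
for c,st in sb:
    if 250<c[0]<330 and st[1]>60: print('scene',c.round(1),st.tolist())
for d,q in zip(disc,((304,144),(279,99.5))):
    print('disc',d.round(1),[ray(t['K'],t['E'],d,z)[:2].round(4).tolist() for z in (.09,.1,.112)], 'scene rim',ray(s['K'],s['E'],q,.112)[:2].round(4),tri([(t['K'],t['E'],d),(s['K'],s['E'],q)]).round(4))
save(cv2.resize(s['im'][80:200,240:340],None,fx=5,fy=5,interpolation=cv2.INTER_CUBIC),'s3.png')
```

```text
whole [342.3535109  266.98789346] [331, 256, 23, 23, 413]
whole [418.16666667 274.70614035] [406, 264, 25, 23, 456]
scene [278.9 108. ] [270, 96, 19, 24, 333]
scene [303.4 152.6] [294, 140, 20, 25, 377]
scene [313.7 219. ] [308, 212, 12, 14, 127]
scene [290.1 228.7] [284, 221, 13, 15, 139]
disc [342.9 266.5] [[0.4832, -0.1926], [0.483, -0.1912], [0.4828, -0.1895]] scene rim [ 0.482  -0.1902] [ 0.4827 -0.1893  0.1132]
disc [420.  274.4] [[0.4651, -0.3588], [0.4651, -0.3556], [0.4651, -0.3518]] scene rim [ 0.4645 -0.3546] [ 0.4656 -0.3513  0.1147]
```

View pics/s3.png

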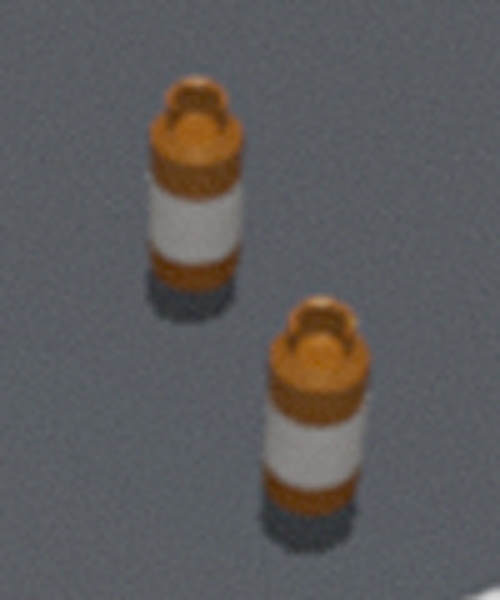

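The scene crop shows the mouth centres at (304,143) and (279.4,99.6), consistent with the triangulation: bottle 1 at (0.483,-0.190), bottle 2 at (0.465,-0.354).

Request:
{"name": "play_rows", "arguments": {"deltas": "0.3 -0.5 0 0 0 0;0.57 -0.967 0 0 0 0;0.57 -0.967 0 0 0 0;0.57 -0.967 0 0 0 0;0.57 -0.967 0 0 0 0;0.57 -0.967 -0.3 0 0 0;0.57 -0.967 -0.56 0 0 0;0.57 -0.967 -0.56 0 0 0;0.57 -0.967 -0.56 0 0 0;0.57 -0.967 -0.56 0 0 0"}}

```text
t: 10.48
ee_pos: [0.4828, -0.1909, 0.151]
orientation: [[-0.707, 0.707, 0.001], [0.707, 0.707, -0.0], [-0.001, 0.0, -1.0]]
force: [-0.3, -0.5, 0.9]
grip_width: 0.0185
gripper_force: 39.3
```

Run:
```python
from h import *
a=[]
for n,(u,v) in (('scene',(304,143)),('top',(343,267))):
    im,K,E=cam(n); np.savez(n+'4.npz',im=im,K=K,E=E); a.append(cv2.resize(im[v-40:v+40,u-40:u+40],(390,390),interpolation=cv2.INTER_CUBIC))
save(np.hstack(a),'a4.png'); p=arm.get_state()['ee_pos']; print(p)
```

```text
[ 0.4832568  -0.19127637  0.1516114 ]
```

View pics/a4.png

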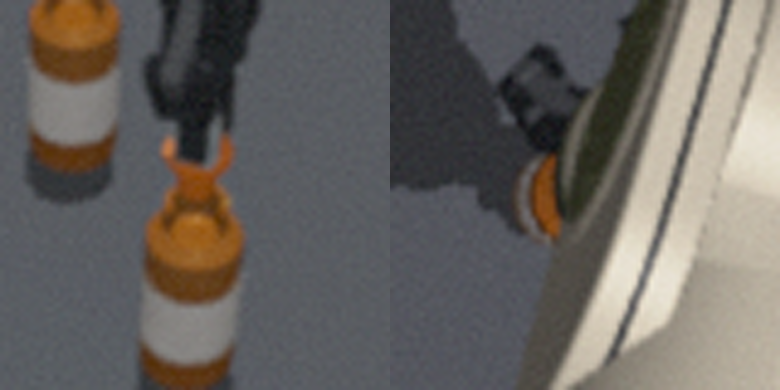

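The stopper sits centred over the mouth in the scene crop (about x=198 against 195).

Request:
{"name": "play_rows", "arguments": {"deltas": "0 0 -0.04 0 0 0;0 0 -0.08 0 0 0;0 0 -0.12 0 0 0;0 0 -0.16 0 0 0;0 0 -0.18 0 0 0;0 0 -0.2 0 0 0;0 0 -0.2 0 0 0"}}

```text
t: 11.17
ee_pos: [0.4819, -0.1913, 0.1252]
orientation: [[-0.706, 0.708, -0.001], [0.708, 0.706, 0.0], [0.001, -0.0, -1.0]]
force: [0.5, -0.2, -0.6]
grip_width: 0.0182
gripper_force: 39.3
```

Request:
{"name": "play_rows", "arguments": {"deltas": "0 0 -0.02 0 0 0;0 0 -0.03 0 0 0;0 0 -0.04 0 0 0;0 0 -0.05 0 0 0;0 0 -0.06 0 0 0;0 0 -0.06 0 0 0"}}

```text
t: 11.67
ee_pos: [0.4837, -0.192, 0.1206]
orientation: [[-0.706, 0.708, 0.004], [0.708, 0.706, -0.0], [-0.003, 0.002, -1.0]]
force: [-3.6, 0.5, 16.8]
grip_width: 0.0182
gripper_force: 41.0
```

Request:
{"name": "play_rows", "arguments": {"deltas": "0 0 -0.02 0 0 0;0 0 -0.04 0 0 0;0 0 -0.04 0 0 0;0 0 -0.04 0 0 0"}}

```text
t: 12.0
ee_pos: [0.4858, -0.1928, 0.1185]
orientation: [[-0.706, 0.708, 0.009], [0.708, 0.706, -0.001], [-0.007, 0.005, -1.0]]
force: [-6.2, 1.2, 37.3]
grip_width: 0.0186
gripper_force: 46.3
```

Request:
{"name": "play_rows", "arguments": {"deltas": "0 0 0.03 0 0 0;0 0 0.03 0 0 0;0 0 0.03 0 0 0;0 0 0.03 0 0 0;0 0 0.03 0 0 0", "hand": 60}}

```text
t: 12.42
ee_pos: [0.4818, -0.1912, 0.1168]
orientation: [[-0.706, 0.708, -0.001], [0.708, 0.706, 0.0], [0.001, -0.001, -1.0]]
force: [0.4, 0.1, 0.2]
grip_width: 0.0604
gripper_force: 0.0
```

Request:
{"name": "play_rows", "arguments": {"deltas": "0 0 0.2 0 0 0;0 0 0.5 0 0 0;0 0 1 0 0 0;0 0 1 0 0 0;0.2 0.5 1 0 0 0;0.427 1 1 0 0 0;0.427 1 1 0 0 0;0.427 1 1 0 0 0;0.427 1 1 0 0 0"}}

```text
t: 13.17
ee_pos: [0.5341, -0.0676, 0.2365]
orientation: [[-0.711, 0.704, -0.001], [0.704, 0.711, 0.0], [0.001, -0.001, -1.0]]
force: [-0.3, -0.4, 0.6]
grip_width: 0.0597
gripper_force: 0.0
```

Run:
```python
from h import *
s=arm.get_state(); print(s['ee_pos'])
im,K,E=cam('scene'); t,Kt,Et=cam('top'); np.savez('top5.npz',im=t,K=Kt,E=Et); np.savez('scene5.npz',im=im,K=K,E=E)
bl,m=blobs(im,(3,120,40),(18,255,255),60)
for c,st in bl:
    if 250<c[0]<330 and st[1]>60 : print('sc',c.round(1),st.tolist())
w,Kw,Ew=cam('wrist')
bl,m=blobs(w,(5,150,60),(18,255,255),40)
for c,st in bl: print('w',c.round(1),st.tolist(),ray(Kw,Ew,c,.044)[:2].round(4))
save(np.hstack([cv2.resize(im[80:200,250:350],(336,400)),cv2.resize(t[230:310,300:440],(460,400)[:2])]),'a5.png')
```

```text
[ 0.53409907 -0.06757513  0.23645156]
sc [278.9 107.9] [270, 96, 19, 24, 338]
sc [278.5 134.4] [271, 131, 16, 7, 73]
sc [300.  153.4] [294, 135, 17, 30, 241]
sc [301.3 179. ] [293, 175, 18, 8, 80]
sc [313.7 219.1] [308, 212, 12, 14, 128]
sc [290.1 228.8] [284, 221, 13, 15, 141]
w [306.4 164.9] [291, 151, 29, 30, 457] [ 0.5333 -0.0378]
w [344.7 204.8] [330, 191, 30, 28, 607] [ 0.5911 -0.0384]
w [146.7 254.3] [118, 225, 62, 60, 2353] [ 0.4807 -0.2269]
w [ 90.  294.1] [84, 288, 13, 13, 41] [ 0.4659 -0.31  ]
w [ 30.4 340.9] [4, 319, 54, 51, 1111] [ 0.4527 -0.4102]
```

View pics/a5.png

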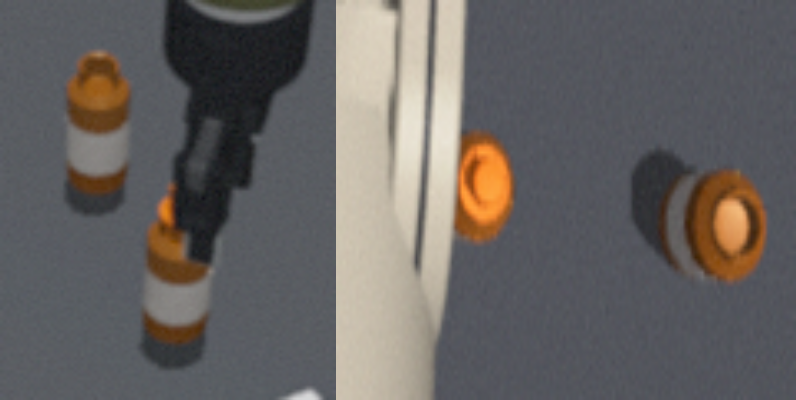

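Bottle 1 is stoppered and bottle 2 is unmoved. Next is the second stopper.

Request:
{"name": "play_rows", "arguments": {"deltas": "-0.01 0.243 0 0 0 0;-0.01 0.243 -0.5 0 0 0;-0.01 0.243 -1 0 0 0;-0.01 0.243 -1 0 0 0;-0.01 0.243 -1 0 0 0;-0.01 0.243 -1 0 0 0"}}

```text
t: 13.82
ee_pos: [0.531, -0.0436, 0.1169]
orientation: [[-0.705, 0.709, -0.003], [0.709, 0.705, -0.001], [0.002, -0.003, -1.0]]
force: [0.6, 0.9, 1.0]
grip_width: 0.0597
gripper_force: 0.0
```

Request:
{"name": "play_rows", "arguments": {"deltas": "0 0 -0.3 0 0 0;0 0 -0.5 0 0 0;0 0 -0.66 0 0 0;0 0 -0.66 0 0 0;0 0 -0.66 0 0 0"}}

```text
t: 14.23
ee_pos: [0.5334, -0.0428, 0.0402]
orientation: [[-0.706, 0.709, 0.002], [0.709, 0.706, 0.0], [-0.001, 0.001, -1.0]]
force: [0.8, -0.4, 0.2]
grip_width: 0.0598
gripper_force: 0.0
```

Request:
{"name": "play_rows", "arguments": {"deltas": "0 0 0 0 0 0;0 0 0 0 0 0;0 0 0 0 0 0;0 0 0 0 0 0;0 0 0 0 0 0;0 0 0 0 0 0", "hand": 0, "squeeze": 40}}

```text
t: 14.73
ee_pos: [0.5341, -0.0415, 0.0401]
orientation: [[-0.707, 0.707, 0.004], [0.708, 0.707, 0.001], [-0.002, 0.004, -1.0]]
force: [2.0, 1.5, 7.9]
grip_width: 0.0183
gripper_force: 38.9
```

Request:
{"name": "play_rows", "arguments": {"deltas": "0 0 0.2 0 0 0;0 0 0.4 0 0 0;0 0 0.7 0 0 0;0 0 1 0 0 0;0 0 1 0 0 0;0 0 1 0 0 0"}}

```text
t: 15.23
ee_pos: [0.5337, -0.0422, 0.1608]
orientation: [[-0.706, 0.708, 0.005], [0.708, 0.706, 0.001], [-0.003, 0.004, -1.0]]
force: [0.2, -0.4, -0.5]
grip_width: 0.0181
gripper_force: 40.5
```

Request:
{"name": "play_rows", "arguments": {"deltas": "0 -0.1 0.35 0 0 0;-0.1 -0.4 0.62 0 0 0;-0.188 -0.869 0.62 0 0 0;-0.188 -0.869 0.62 0 0 0;-0.188 -0.869 0.62 0 0 0;-0.188 -0.869 0.62 0 0 0"}}

```text
t: 15.73
ee_pos: [0.5089, -0.1478, 0.232]
orientation: [[-0.704, 0.71, -0.001], [0.71, 0.704, 0.0], [0.001, -0.0, -1.0]]
force: [0.7, 0.8, -0.4]
grip_width: 0.0178
gripper_force: 40.5
```

Request:
{"name": "play_rows", "arguments": {"deltas": "-0.188 -0.869 0 0 0 0;-0.188 -0.869 0 0 0 0;-0.188 -0.869 0 0 0 0;-0.188 -0.869 0 0 0 0;-0.188 -0.869 0 0 0 0"}}

```text
t: 16.15
ee_pos: [0.4868, -0.2507, 0.2316]
orientation: [[-0.705, 0.709, -0.001], [0.709, 0.705, 0.0], [0.001, -0.001, -1.0]]
force: [-0.0, -0.1, -0.3]
grip_width: 0.0181
gripper_force: 40.5
```

Request:
{"name": "play_rows", "arguments": {"deltas": "-0.188 -0.869 0 0 0 0;-0.188 -0.869 0 0 0 0;-0.188 -0.869 -0.3 0 0 0;-0.188 -0.869 -0.64 0 0 0;-0.188 -0.869 -0.64 0 0 0;-0.188 -0.869 -0.64 0 0 0;-0.188 -0.869 -0.64 0 0 0;-0.188 -0.869 -0.64 0 0 0"}}

```text
t: 16.82
ee_pos: [0.4665, -0.3542, 0.158]
orientation: [[-0.708, 0.706, 0.003], [0.706, 0.708, -0.001], [-0.003, 0.002, -1.0]]
force: [0.5, -0.3, 0.2]
grip_width: 0.0179
gripper_force: 40.5
```

Run:
```python
from h import *
a=[]
for n,(u,v) in (('scene',(279,99)),('wrist',(280,210))):
    im,K,E=cam(n); np.savez(n+'6.npz',im=im,K=K,E=E); a.append(cv2.resize(im[v-40:v+40,u-40:u+40] if n=='scene' else im,(390,390),interpolation=cv2.INTER_CUBIC))
save(np.hstack(a),'a6.png'); p=arm.get_state()['ee_pos']; print(p)
```

```text
[ 0.46602012 -0.35462981  0.1577431 ]
```

View pics/a6.png

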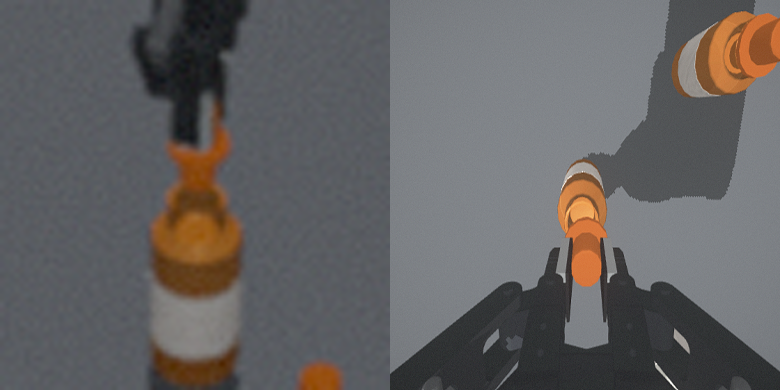

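Run:
```python
from h import *
w=np.load('wrist6.npz');K,E,im=w['K'],w['E'],w['im']
hsv=cv2.cvtColor(im,cv2.COLOR_RGB2HSV);m=cv2.inRange(hsv,np.array((3,80,40)),np.array((22,255,255)))
for v in (172,178,185,205,212,218,224,228,235,240,270,290):
    x=np.where(m[v,200:340])[0]+200; print(v,x.min() if len(x) else 0,x.max() if len(x) else 0,(x.min()+x.max())/2 if len(x) else 0)
print('proj TCP line',proj(K,E,(.466,-.3546,.112)),proj(K,E,(.466,-.3546,.05)),proj(K,E,(.466,-.3546,0)))
save(cv2.resize(im[150:330,220:340],None,fx=3,fy=3),'w6c.png')
```

```text
172 271 284 277.5
178 259 295 277.0
185 254 300 277.0
205 246 306 276.0
212 244 308 276.0
218 242 309 275.5
224 241 310 275.5
228 241 310 275.5
235 241 309 275.0
240 244 307 275.5
270 261 302 281.5
290 260 303 281.5
proj TCP line [281.76323838 239.56513591] [281.61491578 210.76760631] [281.53697149 195.63435754]
```

View pics/w6c.png

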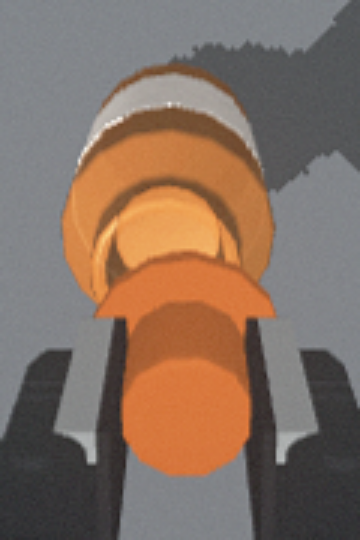

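The wrist crop puts the bottle axis about 6 px (3.8 mm) left of the stopper, so I shift before inserting.

Request:
{"name": "play_rows", "arguments": {"deltas": "-0.021 -0.022 0 0 0 0;-0.021 -0.022 -0.06 0 0 0;-0.021 -0.022 -0.12 0 0 0;-0.021 -0.022 -0.16 0 0 0;-0.021 -0.022 -0.2 0 0 0;-0.021 -0.022 -0.23 0 0 0;-0.021 -0.022 -0.25 0 0 0;-0.021 -0.022 -0.25 0 0 0"}}

```text
t: 17.58
ee_pos: [0.4618, -0.3575, 0.1251]
orientation: [[-0.706, 0.708, -0.001], [0.708, 0.706, 0.0], [0.001, -0.0, -1.0]]
force: [0.8, -1.0, -0.8]
grip_width: 0.0182
gripper_force: 40.5
```

Request:
{"name": "play_rows", "arguments": {"deltas": "0 0 -0.02 0 0 0;0 0 -0.04 0 0 0;0 0 -0.055 0 0 0;0 0 -0.07 0 0 0;0 0 -0.08 0 0 0;0 0 -0.08 0 0 0"}}

```text
t: 18.08
ee_pos: [0.4652, -0.3603, 0.122]
orientation: [[-0.706, 0.708, 0.009], [0.708, 0.706, -0.004], [-0.009, 0.004, -1.0]]
force: [-6.4, 5.6, 41.9]
grip_width: 0.0183
gripper_force: 44.7
```

Request:
{"name": "play_rows", "arguments": {"deltas": "0 0 0.06 0 0 0;0 0 0.06 0 0 0;0 0 0.06 0 0 0;0 0 0.06 0 0 0;0 0 0.06 0 0 0", "hand": 60}}

```text
t: 18.5
ee_pos: [0.4616, -0.3574, 0.1226]
orientation: [[-0.706, 0.708, -0.001], [0.708, 0.706, 0.001], [0.001, -0.0, -1.0]]
force: [-1.2, -0.1, 0.2]
grip_width: 0.0596
gripper_force: 0.0
```

Request:
{"name": "play_rows", "arguments": {"deltas": "0 0 0.2 0 0 0;0 0 0.5 0 0 0;0 0 1 0 0 0;0 0 1 0 0 0;-0.5 0.5 1 0 0 0;-0.5 0.5 1 0 0 0;-0.5 0.5 1 0 0 0;-0.5 0.5 1 0 0 0", "hand": 85}}

```text
t: 19.17
ee_pos: [0.4009, -0.2961, 0.2433]
orientation: [[-0.707, 0.707, 0.002], [0.707, 0.707, 0.003], [0.001, 0.003, -1.0]]
force: [0.0, -0.3, 1.1]
grip_width: 0.0851
gripper_force: 0.0
```

Run:
```python
from h import *
s=arm.get_state(); print(s['ee_pos'],s['q'].round(0))
im,K,E=cam('scene'); t,Kt,Et=cam('top'); np.savez('top7.npz',im=t,K=Kt,E=Et); np.savez('scene7.npz',im=im,K=K,E=E)
for n,i,k,e in (('sc',im,K,E),('top',t,Kt,Et)):
    bl,m=blobs(i,(3,100,40),(18,255,255),60)
    for c,st in bl:
        r=ray(k,e,c,.1)[:2]
        if .4<r[0]<.62 and -.5<r[1]<-.1: print(n,c.round(1),st.tolist(),r.round(4))
    bl,m=blobs(i,(5,225,215),(14,255,255),10)
    for c,st in bl:
        r=ray(k,e,c,.125)[:2]
        if .4<r[0]<.62 and -.5<r[1]<-.1: print(n,'stop',c.round(1),st.tolist(),r.round(4))
save(np.hstack([cv2.resize(im[80:200,240:340],(340,400)),cv2.resize(t[230:310,310:450],(440,400)[:2])]),'a7.png')
```

```text
[ 0.40086616 -0.29611014  0.24331081] [ -7.   1.  39. 103.  -1.  76.  78.]
sc [279.  105.1] [270, 88, 19, 32, 427] [ 0.4676 -0.3481]
sc [278.3 134.4] [270, 131, 17, 8, 81] [ 0.5157 -0.2553]
sc [303.5 150.4] [294, 133, 20, 32, 478] [ 0.4866 -0.1826]
sc [301.5 178.8] [292, 174, 20, 9, 91] [ 0.532  -0.1076]
top [342.7 266.9] [332, 256, 23, 23, 407] [ 0.4821 -0.1907]
top [418.9 274.3] [406, 264, 27, 22, 433] [ 0.4652 -0.3533]
```

View pics/a7.png

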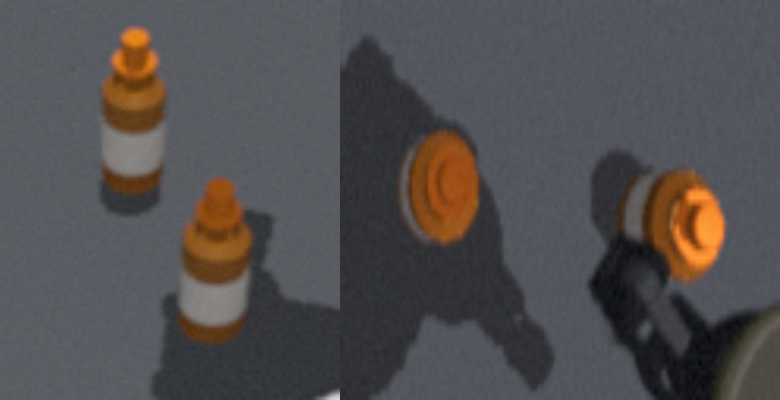

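Both bottles are stoppered and upright. I now pitch the tool for a side grasp of bottle 2.

Request:
{"name": "play_rows", "arguments": {"deltas": "0 0 0 -0.2357 -0.2357 0;0 0 0 -0.2357 -0.2357 0;0 0 0 -0.2357 -0.2357 0;0 0 0 -0.2357 -0.2357 0;0 0 0 -0.2357 -0.2357 0;0 0 0 -0.2357 -0.2357 0;0 0 0 -0.2357 -0.2357 0;0 0 0 -0.2357 -0.2357 0;0 0 0 -0.2357 -0.2357 0;0 0 0 -0.2357 -0.2357 0;0 0 0 -0.2357 -0.2357 0"}}

```text
t: 20.18
ee_pos: [0.4196, -0.2926, 0.2716]
orientation: [[-0.435, 0.691, 0.577], [0.433, 0.722, -0.539], [-0.789, 0.015, -0.614]]
force: [0.7, -0.1, -0.4]
grip_width: 0.0848
gripper_force: 0.0
```

Run:
```python
from h import *
s=arm.get_state(); print(s['ee_pos'],s['q'].round(0),s['orientation'].round(2).tolist())
```

```text
[ 0.419605   -0.29262506  0.27160083] [ 39. -28. -18. 138.  27.  22.  44.] [[-0.44, 0.69, 0.58], [0.43, 0.72, -0.54], [-0.79, 0.01, -0.61]]
```

Joint limits block that azimuth: J2 is at -28 and J4 at 138. I'll level the tool again and take bottle 1 first, from the stand side.

Request:
{"name": "play_rows", "arguments": {"deltas": "0 0 0 0.2357 0.2357 0;0 0 0 0.2357 0.2357 0;0 0 0 0.2357 0.2357 0;0 0 0 0.2357 0.2357 0;0 0 0 0.2357 0.2357 0;0 0 0 0.2357 0.2357 0;0 0 0 0.2357 0.2357 0;0 0 0 0.2357 0.2357 0;0 0 0 0.2357 0.2357 0;0 0 0 0.2357 0.2357 0"}}

```text
t: 21.02
ee_pos: [0.4198, -0.2939, 0.2687]
orientation: [[-0.7, 0.709, -0.084], [0.699, 0.705, 0.119], [0.143, 0.025, -0.989]]
force: [-0.3, 0.0, -1.0]
grip_width: 0.0848
gripper_force: 0.0
```

Request:
{"name": "play_rows", "arguments": {"deltas": "0.5 1 0.2 0 0 -0.1667;0.5 1 0.2 0 0 -0.1667;0.5 1 0.2 0 0 -0.1667;0.5 1 0.2 0 0 -0.1667;0.5 1 0.2 0 0 -0.1667;0.5 1 0.2 0 0 -0.1667;0.5 1 0.2 0 0 -0.1667"}}

```text
t: 21.6
ee_pos: [0.4786, -0.1728, 0.2953]
orientation: [[-0.26, 0.966, -0.01], [0.956, 0.259, 0.138], [0.136, 0.027, -0.99]]
force: [-0.6, -0.7, 0.1]
grip_width: 0.085
gripper_force: 0.0
```

Run:
```python
from h import *
s=arm.get_state(); print(s['ee_pos'],s['q'].round(0),s['orientation'].round(3).tolist())
```

```text
[ 0.47855811 -0.17277034  0.2952515 ] [17.  5.  3. 93. -8. 85. 36.] [[-0.26, 0.966, -0.01], [0.956, 0.259, 0.138], [0.136, 0.027, -0.99]]
```

```bash
cat >> h.py <<'E'
from scipy.spatial.transform import Rotation as Rt
def side(daz,below):  # tool pointing along azimuth daz, 'below' deg under level, tool x on lower side
    a=np.radians(daz); b=np.radians(below); z=np.array([np.cos(a)*np.cos(b),np.sin(a)*np.cos(b),-np.sin(b)])
    y=np.array([-np.sin(a),np.cos(a),0]); return np.column_stack([np.cross(y,z),y,z])
def need(p,R):
    s=arm.get_state(); return ((np.array(p)-s['ee_pos'])/.12).round(3), (Rt.from_matrix(R@s['orientation'].T).as_rotvec()/np.pi).round(4)
E
python3 - <<'E'
from h import *
R=side(-75,35); print(R.round(2)); z=R[:,2]; G=np.array([.4825,-.1905,.06]); g=G+.023*z
print(g,need(g-.12*z,R), (.12*z/.12).round(3))
E
```

```text
[[-0.15  0.97  0.21]
 [ 0.55  0.26 -0.79]
 [-0.82  0.   -0.57]]
[ 0.48737628 -0.20869852  0.04680774] (array([-0.139,  0.492, -1.497]), array([-0.339 , -0.0829, -0.0046])) [ 0.212 -0.791 -0.574]
```

Request:
{"name": "play_rows", "arguments": {"deltas": "-0.139 0.492 0 -0.339 -0.0829 -0.0046;-0.139 0.492 0 -0.339 -0.0829 -0.0046;-0.139 0.492 0 -0.339 -0.0829 -0.0046;-0.139 0.492 0 -0.339 -0.0829 -0.0046;-0.139 0.492 0 -0.339 -0.0829 -0.0046;-0.139 0.492 0 -0.339 -0.0829 -0.0046;-0.139 0.492 0 -0.339 -0.0829 -0.0046;-0.139 0.492 0 -0.339 -0.0829 -0.0046;-0.139 0.492 0 -0.339 -0.0829 -0.0046;-0.139 0.492 0 -0.339 -0.0829 -0.0046;-0.139 0.492 0 -0.339 -0.0829 -0.0046"}}

```text
t: 22.52
ee_pos: [0.4618, -0.1133, 0.2942]
orientation: [[-0.152, 0.966, 0.21], [0.556, 0.259, -0.789], [-0.817, -0.003, -0.577]]
force: [0.3, -0.7, 0.5]
grip_width: 0.0849
gripper_force: 0.0
```

Request:
{"name": "play_rows", "arguments": {"deltas": "0 0 -0.3 0 0 0;0 0 -0.6 0 0 0;0 0 -0.8 0 0 0;0 0 -0.8 0 0 0;0 0 -0.8 0 0 0"}}

```text
t: 22.93
ee_pos: [0.4619, -0.1143, 0.2]
orientation: [[-0.148, 0.967, 0.208], [0.557, 0.255, -0.791], [-0.818, -0.001, -0.576]]
force: [0.5, -0.2, 0.5]
grip_width: 0.0852
gripper_force: 0.0
```

Run:
```python
from h import *
s=arm.get_state(); print(s['ee_pos'],s['q'].round(0))
R=side(-75,35); z=R[:,2]; G=np.array([.4825,-.1905,.06]); g=G+.023*z
print(need(g-.12*z,R),need(g,R))
im,K,E=cam('scene');c=im[60:330,180:480]; t,Kt,Et=cam('top'); save(np.hstack([cv2.resize(c,(400,360)),cv2.resize(t[150:330,230:430],(400,360))]),'a8.png')
bl,m=blobs(t,(3,100,40),(18,255,255),60)
for c,st in bl: 
    if 320<c[0]<440 and c[1]>230: print(c.round(1),st.tolist())
```

```text
[ 0.46191604 -0.11429944  0.19995707] [ -2.   6. -26. 123.  57.  80. -40.]
(array([ 0.   ,  0.005, -0.703]), array([-0.0008, -0.0005,  0.0012])) (array([ 0.212, -0.787, -1.276]), array([-0.0008, -0.0005,  0.0012]))
[342.5 266.8] [332, 256, 22, 22, 392]
[418.7 274.6] [406, 264, 27, 22, 453]
```

View pics/a8.png

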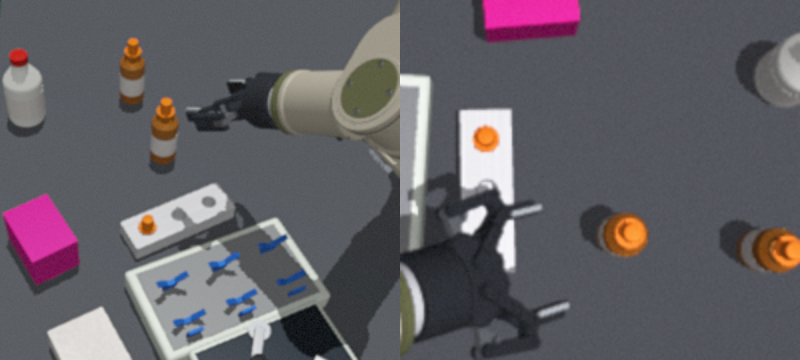

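Both bottles stand stoppered at their places, and the open gripper is lined up behind bottle 1.

Request:
{"name": "play_rows", "arguments": {"deltas": "0 0.005 -0.3 0 0 0;0 0.005 -0.55 0 0 0;0 0.005 -0.703 0 0 0;0 0.005 -0.703 0 0 0;0 0.005 -0.703 0 0 0"}}

```text
t: 23.45
ee_pos: [0.4626, -0.1125, 0.1164]
orientation: [[-0.147, 0.966, 0.211], [0.555, 0.257, -0.791], [-0.819, 0.001, -0.574]]
force: [-0.1, -0.7, 0.7]
grip_width: 0.0851
gripper_force: 0.0
```

Request:
{"name": "play_rows", "arguments": {"deltas": "0.05 -0.2 -0.145 0 0 0;0.106 -0.395 -0.287 0 0 0;0.16 -0.6 -0.43 0 0 0;0.19 -0.71 -0.517 0 0 0;0.212 -0.791 -0.574 0 0 0;0.212 -0.791 -0.574 0 0 0;0.212 -0.791 -0.574 0 0 0"}}

```text
t: 24.03
ee_pos: [0.4884, -0.2076, 0.0483]
orientation: [[-0.144, 0.967, 0.212], [0.555, 0.257, -0.791], [-0.819, 0.003, -0.573]]
force: [0.5, 0.5, 0.2]
grip_width: 0.0852
gripper_force: 0.0
```

Request:
{"name": "play_rows", "arguments": {"deltas": "0 0 0 0 0 0;0 0 0 0 0 0;0 0 0 0 0 0;0 0 0 0 0 0;0 0 0 0 0 0;0 0 0 0 0 0;0 0 0 0 0 0", "hand": 30, "squeeze": 50}}

```text
t: 24.62
ee_pos: [0.4879, -0.2068, 0.0473]
orientation: [[-0.147, 0.966, 0.213], [0.554, 0.259, -0.791], [-0.819, 0.002, -0.573]]
force: [-2.8, 3.7, 8.2]
grip_width: 0.047
gripper_force: 50.1
```

```bash
cat >> h.py <<'E'
def plan(Rp,tp,foot,O,k,lift):
    my=np.radians(-3); mx=np.array([np.cos(my),np.sin(my),0]); ym=np.array([-np.sin(my),np.cos(my),0])
    c,s_=np.cos(np.radians(15)),np.sin(np.radians(15)); zc=-c*ym+s_*np.array([0,0,1])
    yp=Rp[:,1]*[1,1,0]; yp/=np.linalg.norm(yp); zp=np.array([0,0,1.])
    M=np.column_stack([mx,np.cross(zc,mx),zc])@np.column_stack([yp,np.cross(zp,yp),zp]).T
    return np.array(O)+k*zc+M@(tp-np.array(foot))+[0,0,lift], M@Rp
E
python3 - <<'E'
from h import *
s=arm.get_state(); np.savez('pick1.npz',R=s['orientation'],p=s['ee_pos'])
p,R=plan(s['orientation'],s['ee_pos'],[.4825,-.1905,0],[.6257,.1712,.075],.003,0.0)
print(p,R.round(3)); print(need(p,R))
E
```

```text
[0.62389934 0.11821605 0.07141531] [[ 0.051  0.999  0.019]
 [ 0.938 -0.054  0.341]
 [ 0.342  0.    -0.94 ]]
(array([1.133, 2.709, 0.201]), array([ 0.4159,  0.0437, -0.0852]))
```

Request:
{"name": "play_rows", "arguments": {"deltas": "0 0 0.15 0 0 0;0 0 0.4 0 0 0;0 0 0.7 0 0 0;0 0 1 0 0 0;0 0 1 0 0 0"}}

```text
t: 25.03
ee_pos: [0.4899, -0.2067, 0.1729]
orientation: [[-0.141, 0.966, 0.217], [0.555, 0.259, -0.791], [-0.82, 0.009, -0.572]]
force: [1.6, -0.1, -1.3]
grip_width: 0.0466
gripper_force: 52.1
```

Request:
{"name": "play_rows", "arguments": {"deltas": "0 0 0.4 0 0 0;0 0 0.8 0 0 0;0.2 0.3 1 0 0 0;0.2 0.3 1 0 0 0;0.2 0.3 1 0 0 0;0.2 0.3 1 0 0 0"}}

```text
t: 25.53
ee_pos: [0.5115, -0.1707, 0.2859]
orientation: [[-0.148, 0.966, 0.212], [0.555, 0.259, -0.79], [-0.818, 0.001, -0.575]]
force: [-0.2, 0.0, -2.6]
grip_width: 0.047
gripper_force: 53.0
```

Run:
```python
from h import *
s=arm.get_state(); k=np.load('pick1.npz'); print(s['ee_pos'],s['q'].round(0),s['grip_width'],s['force'])
p,R=plan(k['R'],k['p'],[.4825,-.1905,0],[.6257,.1712,.075],.003,0.06)
print(p,need(p,R))
```

```text
[ 0.51149625 -0.17067563  0.28585357] [  3.   3. -22. 115.  58.  78. -25.] 0.046975527807651754 [-0.17280883  0.04950879 -2.58965886]
[0.62389934 0.11821605 0.13141531] (array([ 0.937,  2.407, -1.287]), array([ 0.4154,  0.0435, -0.0855]))
```

Request:
{"name": "play_rows", "arguments": {"deltas": "0.1 0.15 0 0.035 0.0036 -0.007;0.2 0.3 0 0.069 0.0072 -0.014;0.3 0.5 0 0.104 0.0109 -0.021;0.4 0.7 0 0.138 0.0145 -0.028;0.47 0.9 0 0.173 0.018 -0.035;0.47 1 0 0.2077 0.0218 -0.0428;0.47 1 0 0.2077 0.0218 -0.0428;0.47 1 0 0.2077 0.0218 -0.0428"}}

```text
t: 26.2
ee_pos: [0.5669, -0.0539, 0.2848]
orientation: [[-0.08, 0.994, 0.078], [0.949, 0.1, -0.298], [-0.304, 0.051, -0.951]]
force: [-0.3, -1.0, -1.9]
grip_width: 0.0464
gripper_force: 52.9
```

Request:
{"name": "play_rows", "arguments": {"deltas": "0.1 0.15 0 0.035 0.0036 -0.007;0.2 0.3 0 0.069 0.0072 -0.014;0.3 0.5 0 0.104 0.0109 -0.021;0.4 0.7 0 0.138 0.0145 -0.028;0.467 0.9 0 0.173 0.018 -0.035;0.467 1 0 0.2077 0.0218 -0.0428;0.467 1 0 0.2077 0.0218 -0.0428;0.467 1 0 0.2077 0.0218 -0.0428"}}

```text
t: 26.87
ee_pos: [0.6224, 0.0665, 0.2834]
orientation: [[0.054, 0.998, 0.013], [0.941, -0.055, 0.335], [0.335, -0.005, -0.942]]
force: [-0.4, 1.0, -2.1]
grip_width: 0.0463
gripper_force: 52.8
```

Run:
```python
from h import *
s=arm.get_state(); k=np.load('pick1.npz'); print(s['ee_pos'],s['q'].round(0),s['grip_width'],s['orientation'].round(3).tolist())
p,R=plan(k['R'],k['p'],[.4825,-.1905,0],[.6257,.1712,.075],.003,0.06)
print(need(p,R))
```

```text
[0.62235322 0.0664647  0.28341074] [ 17.  19. -22.  81. -13.  80.  -5.] 0.04625264451340408 [[0.054, 0.998, 0.013], [0.941, -0.055, 0.335], [0.335, -0.005, -0.942]]
(array([ 0.013,  0.431, -1.267]), array([ 0.002 , -0.002 ,  0.0003]))
```

Request:
{"name": "play_rows", "arguments": {"deltas": "0.013 0.431 0 0.002 -0.002 0;0.013 0.431 -0.3 0.002 -0.002 0;0.013 0.431 -0.6 0.002 -0.002 0;0.013 0.431 -0.9 0.002 -0.002 0;0.013 0.431 -1 0.002 -0.002 0;0.013 0.431 -1 0.002 -0.002 0"}}

```text
t: 27.37
ee_pos: [0.6227, 0.1201, 0.1627]
orientation: [[0.049, 0.999, 0.017], [0.938, -0.051, 0.343], [0.344, -0.001, -0.939]]
force: [0.1, 0.0, -2.1]
grip_width: 0.0466
gripper_force: 52.7
```

Request:
{"name": "play_rows", "arguments": {"deltas": "0 0 -0.267 0 0 0;0 0 -0.267 0 0 0;0 0 -0.267 0 0 0"}}

```text
t: 27.62
ee_pos: [0.6252, 0.1202, 0.1352]
orientation: [[0.049, 0.999, 0.022], [0.937, -0.053, 0.346], [0.346, 0.004, -0.938]]
force: [0.4, -0.3, -2.0]
grip_width: 0.0464
gripper_force: 52.6
```

```bash
cat >> h.py <<'E'
def check(foot,zc):
    # bottle/stopper orange-amber pixels vs predicted axis points
    zc=np.array(zc)/np.linalg.norm(zc)
    for n in ('scene','top'):
        im,K,E=cam(n); np.savez('chk_%s.npz'%n,im=im,K=K,E=E)
        P=[proj(K,E,np.array(foot)+d*zc) for d in (0,.045,.097,.138)]
        hsv=cv2.cvtColor(im,cv2.COLOR_RGB2HSV); m=cv2.inRange(hsv,np.array((3,120,40)),np.array((18,255,255)))
        mid=(P[0]+P[3])/2; L=np.linalg.norm(P[3]-P[0])*.8
        v,u=np.where(m); k=np.hypot(u-mid[0],v-mid[1])<L; q=np.column_stack([u[k],v[k]]).astype(float)
        if len(q)<10: print(n,'few',len(q)); continue
        c=q.mean(0); d=np.linalg.svd(q-c,full_matrices=False)[2][0]; e=(P[3]-P[0])/np.linalg.norm(P[3]-P[0]); d*=np.sign(d@e)
        t=(q-P[0])@e
        print(n,len(q),'pred',[x.round(0).tolist() for x in P],'axis pred/seen deg',np.degrees(np.arctan2(e[1],e[0])).round(1),np.degrees(np.arctan2(d[1],d[0])).round(1),'len pred',(P[3]-P[0])@e,'extent',t.min().round(1),t.max().round(1),'lateral',((c-P[0])@[-e[1],e[0]]).round(1))
E
python3 - <<'E'
from h import *
s=arm.get_state(); k=np.load('pick1.npz'); M=s['orientation']@k['R'].T
foot=s['ee_pos']+M@([.4825,-.1905,0]-k['p']); zc=M[:,2]; print(s['ee_pos'],foot,zc); check(foot,zc)
p,R=plan(k['R'],k['p'],[.4825,-.1905,0],[.6257,.1712,.075],.003,0.0); print(need(p,R))
E
```

```text
[0.6251507  0.12017058 0.13521526] [0.62675623 0.17024005 0.13982315] [-0.05107228 -0.96585848  0.25398626]
scene 625 pred [[329.0, 287.0], [319.0, 264.0], [307.0, 239.0], [299.0, 220.0]] axis pred/seen deg -114.5 -114.9 len pred 73.06542210290088 extent -1.9 75.7 lateral 0.6
top 179 pred [[172.0, 199.0], [191.0, 199.0], [215.0, 198.0], [233.0, 198.0]] axis pred/seen deg -0.2 89.2 len pred 61.32982702053027 extent -5.0 6.0 lateral -0.9
(array([-0.021, -0.018, -0.545]), array([-0.0018,  0.0023, -0.    ]))
```

Request:
{"name": "play_rows", "arguments": {"deltas": "-0.02 -0.018 -0.12 0 0 0;-0.02 -0.018 -0.24 0 0 0;-0.02 -0.018 -0.34 0 0 0;-0.02 -0.018 -0.42 0 0 0;-0.02 -0.018 -0.47 0 0 0;-0.02 -0.018 -0.5 0 0 0;-0.02 -0.018 -0.5 0 0 0;-0.02 -0.018 -0.5 0 0 0"}}

```text
t: 28.38
ee_pos: [0.6233, 0.1182, 0.0747]
orientation: [[0.049, 0.999, 0.024], [0.936, -0.054, 0.347], [0.348, 0.005, -0.938]]
force: [-0.2, -0.2, -1.7]
grip_width: 0.0469
gripper_force: 52.8
```

Request:
{"name": "play_rows", "arguments": {"deltas": "0 0 -0.015 0 0 0;0 0 -0.03 0 0 0;0 0 -0.045 0 0 0;0 0 -0.045 0 0 0"}}

```text
t: 28.72
ee_pos: [0.6237, 0.1184, 0.0738]
orientation: [[0.047, 0.999, 0.025], [0.936, -0.053, 0.348], [0.348, 0.007, -0.937]]
force: [-23.0, -8.8, 39.5]
grip_width: 0.047
gripper_force: 57.0
```

Request:
{"name": "play_rows", "arguments": {"deltas": "0 0 0.035 0 0 0;0 0 0.035 0 0 0;0 0 0.035 0 0 0"}}

```text
t: 28.97
ee_pos: [0.6238, 0.1183, 0.0744]
orientation: [[0.048, 0.999, 0.025], [0.936, -0.054, 0.347], [0.348, 0.007, -0.938]]
force: [-3.8, -2.8, 11.2]
grip_width: 0.0466
gripper_force: 54.3
```

Request:
{"name": "play_rows", "arguments": {"deltas": "0 0 0 0 0 0;0 0 0 0 0 0;0 0 0 0 0 0;0 0 0 0 0 0;0 0 0 0 0 0;0 0 0 0 0 0", "hand": 64}}

```text
t: 29.47
ee_pos: [0.6229, 0.1181, 0.0728]
orientation: [[0.049, 0.999, 0.023], [0.936, -0.054, 0.347], [0.348, 0.004, -0.938]]
force: [-0.5, -0.2, -0.7]
grip_width: 0.0637
gripper_force: 0.0
```

Run:
```python
from h import *
s=arm.get_state(); print(s['ee_pos'],s['force'],s['grip_width']); check([.6256,.1683,.0758],[-.0506,-.9645,.259])
```

```text
[0.62288494 0.11814844 0.07280775] [-0.4749761  -0.19368325 -0.74596029] 0.0637012523984481
scene 604 pred [[326.0, 302.0], [316.0, 280.0], [305.0, 256.0], [297.0, 238.0]] axis pred/seen deg -114.1 -116.1 len pred 69.8678009914849 extent -1.0 87.7 lateral 0.5
top 141 pred [[180.0, 204.0], [198.0, 204.0], [220.0, 204.0], [237.0, 204.0]] axis pred/seen deg -0.0 -88.7 len pred 57.33844793147817 extent -3.2 5.9 lateral -0.6
```

Request:
{"name": "play_rows", "arguments": {"deltas": "-0.005 -0.07 0.19 0 0 0;-0.01 -0.17 0.47 0 0 0;-0.02 -0.26 0.7 0 0 0;-0.02 -0.347 0.938 0 0 0;-0.02 -0.347 0.938 0 0 0"}}

```text
t: 29.98
ee_pos: [0.6235, 0.074, 0.1918]
orientation: [[0.049, 0.998, 0.032], [0.937, -0.057, 0.345], [0.347, 0.013, -0.938]]
force: [1.2, -0.6, 1.0]
grip_width: 0.0642
gripper_force: 0.0
```

Request:
{"name": "play_rows", "arguments": {"deltas": "-0.3 -0.8 0.8 0 0 0;-0.3 -0.8 0.8 0 0 0;-0.3 -0.8 0.8 0 0 0;-0.3 -0.8 0.8 0 0 0;-0.3 -0.8 0.8 0 0 0", "hand": 85}}

```text
t: 30.4
ee_pos: [0.5853, -0.0237, 0.2847]
orientation: [[0.053, 0.998, 0.03], [0.937, -0.06, 0.344], [0.345, 0.01, -0.938]]
force: [0.1, 0.8, -0.4]
grip_width: 0.0849
gripper_force: 0.0
```

Run:
```python
from h import *
s=arm.get_state(); print(s['ee_pos'],s['q'].round(0)); check([.6256,.1683,.0758],[-.0506,-.9645,.259])
check([.463,-.357,0],[0,0,1])
im,K,E=cam('top')
for lo in ((3,100,40),(5,150,190)):
    bl,m=blobs(im,lo,(18,255,255),25)
    for c,st in bl:
        r=ray(K,E,c,.1)[:2]
        if -.6<r[1]<.3 and r[0]<.8: print(c.round(1),st.tolist(),r.round(3))
R=side(-90,35);z=R[:,2];g=np.array([.463,-.3565,.06])+.023*z; print(g,need(g-.12*z,R))
```

```text
[ 0.58534037 -0.02367439  0.28468774] [ 26.  15. -20.  85. -15.  81.   6.]
scene 983 pred [[326.0, 302.0], [316.0, 280.0], [305.0, 256.0], [297.0, 238.0]] axis pred/seen deg -114.1 -115.5 len pred 69.8678009914849 extent -0.7 87.8 lateral -0.0
top 688 pred [[180.0, 204.0], [198.0, 204.0], [220.0, 204.0], [237.0, 204.0]] axis pred/seen deg -0.0 0.3 len pred 57.33844793147817 extent -3.2 58.8 lateral -0.4
scene 94 pred [[279.0, 132.0], [279.0, 119.0], [279.0, 103.0], [279.0, 90.0]] axis pred/seen deg -89.0 -104.9 len pred 41.176939867039984 extent -5.3 36.6 lateral -1.3
top 437 pred [[407.0, 275.0], [413.0, 275.0], [420.0, 275.0], [427.0, 275.0]] axis pred/seen deg -0.1 10.4 len pred 19.510463171588768 extent -0.2 24.8 lateral -0.7
[181.  203.5] [177, 194, 10, 20, 147] [0.623 0.161]
[218.2 203.9] [203, 194, 37, 21, 558] [0.622 0.079]
[418.7 274.6] [406, 264, 27, 22, 450] [ 0.465 -0.353]
[230.  203.9] [224, 199, 13, 11, 85] [0.621 0.053]
[425.  275.4] [416, 267, 16, 17, 143] [ 0.463 -0.366]
[ 0.463      -0.3753405   0.04680774] (array([-1.01 , -2.16 , -1.372]), array([-0.4187,  0.0116,  0.0135]))
```

Request:
{"name": "play_rows", "arguments": {"deltas": "-0.25 -0.5 0 -0.209 0.0058 0.0068;-0.5 -1 0 -0.209 0.0058 0.0068;-0.5 -1 0 -0.209 0.0058 0.0068;-0.5 -1 0 -0.209 0.0058 0.0068;-0.5 -1 0 -0.209 0.0058 0.0068;-0.5 -1 0 -0.209 0.0058 0.0068;-0.5 -1 0 -0.209 0.0058 0.0068"}}

```text
t: 31.23
ee_pos: [0.5248, -0.1355, 0.2803]
orientation: [[0.021, 1.0, 0.005], [0.954, -0.018, -0.298], [-0.298, 0.011, -0.955]]
force: [0.5, 0.0, -0.8]
grip_width: 0.0851
gripper_force: 0.0
```

Request:
{"name": "play_rows", "arguments": {"deltas": "-0.25 -0.5 0 -0.209 0.0058 0.0068;-0.5 -1 0 -0.209 0.0058 0.0068;-0.5 -1 0 -0.209 0.0058 0.0068;-0.5 -1 0 -0.209 0.0058 0.0068;-0.5 -1 0 -0.209 0.0058 0.0068;-0.5 -1 0 -0.209 0.0058 0.0068;-0.5 -1 0 -0.209 0.0058 0.0068;-0.5 -1 0 -0.209 0.0058 0.0068"}}

```text
t: 31.9
ee_pos: [0.4643, -0.2595, 0.2805]
orientation: [[-0.001, 1.0, 0.001], [0.577, 0.001, -0.817], [-0.817, 0.0, -0.577]]
force: [0.4, -0.8, 1.5]
grip_width: 0.0852
gripper_force: 0.0
```

Run:
```python
from h import *
s=arm.get_state(); print(s['ee_pos'],s['q'].round(0)); check([.463,-.357,0],[0,0,1])
R=side(-90,35);z=R[:,2];g=np.array([.463,-.357,.06])+.023*z; print(g,need(g-.12*z,R))
```

```text
[ 0.46434385 -0.2595356   0.28051143] [ 13.   5. -22. 113.  56.  82. -28.]
scene 487 pred [[279.0, 132.0], [279.0, 119.0], [279.0, 103.0], [279.0, 90.0]] axis pred/seen deg -89.0 -89.0 len pred 41.176939867039984 extent -5.4 43.6 lateral 0.0
top 439 pred [[407.0, 275.0], [413.0, 275.0], [420.0, 275.0], [427.0, 275.0]] axis pred/seen deg -0.1 10.6 len pred 19.510463171588768 extent -1.2 24.8 lateral -0.7
[ 0.463      -0.3758405   0.04680774] (array([-0.013, -0.145, -1.385]), array([-0.0011,  0.001 ,  0.0001]))
```

Request:
{"name": "play_rows", "arguments": {"deltas": "-0.013 -0.145 -0.3 0 0 0;-0.013 -0.145 -0.65 0 0 0;-0.013 -0.145 -1 0 0 0;-0.013 -0.145 -1 0 0 0;-0.013 -0.145 -1 0 0 0"}}

```text
t: 32.42
ee_pos: [0.4623, -0.2775, 0.1612]
orientation: [[-0.001, 1.0, -0.001], [0.575, 0.0, -0.818], [-0.818, -0.001, -0.575]]
force: [0.8, -0.5, 1.3]
grip_width: 0.0852
gripper_force: 0.0
```

Request:
{"name": "play_rows", "arguments": {"deltas": "0 0 -0.2 0 0 0;0 0 -0.385 0 0 0;0 0 -0.385 0 0 0;0 -0.2 -0.528 0 0 0;0 -0.41 -0.672 0 0 0;0 -0.61 -0.815 0 0 0;0 -0.75 -0.91 0 0 0;0 -0.819 -0.959 0 0 0;0 -0.819 -0.959 0 0 0;0 -0.819 -0.959 0 0 0"}}

```text
t: 33.25
ee_pos: [0.4642, -0.3751, 0.0486]
orientation: [[0.003, 1.0, 0.004], [0.574, 0.001, -0.819], [-0.819, 0.005, -0.574]]
force: [0.1, 0.9, 0.2]
grip_width: 0.0848
gripper_force: 0.0
```

Request:
{"name": "play_rows", "arguments": {"deltas": "0 0 0 0 0 0;0 0 0 0 0 0;0 0 0 0 0 0;0 0 0 0 0 0;0 0 0 0 0 0;0 0 0 0 0 0;0 0 0 0 0 0", "hand": 30, "squeeze": 50}}

```text
t: 33.83
ee_pos: [0.464, -0.3745, 0.0474]
orientation: [[0.001, 1.0, 0.004], [0.574, 0.003, -0.819], [-0.819, 0.004, -0.574]]
force: [-1.2, 6.0, 7.6]
grip_width: 0.047
gripper_force: 50.0
```

Run:
```python
from h import *
s=arm.get_state(); np.savez('pick2.npz',R=s['orientation'],p=s['ee_pos']); print(s['ee_pos'])
```

```text
[ 0.46398309 -0.37452122  0.04742419]
```

Request:
{"name": "play_rows", "arguments": {"deltas": "0 0 0.15 0 0 0;0 0 0.4 0 0 0;0 0 0.7 0 0 0;0 0 1 0 0 0;0 0 1 0 0 0"}}

```text
t: 34.25
ee_pos: [0.4655, -0.3755, 0.1733]
orientation: [[0.008, 1.0, 0.008], [0.572, 0.002, -0.82], [-0.82, 0.011, -0.572]]
force: [1.5, -0.8, -1.7]
grip_width: 0.0468
gripper_force: 52.2
```

Request:
{"name": "play_rows", "arguments": {"deltas": "0 0 0.4 0 0 0;0 0 0.8 0 0 0;0 0.3 1 0 0 0;0 0.6 1 0 0 0;0 0.6 1 0 0 0;0 0.6 1 0 0 0"}}

```text
t: 34.75
ee_pos: [0.4642, -0.3004, 0.2866]
orientation: [[-0.001, 1.0, 0.007], [0.575, 0.006, -0.818], [-0.818, 0.004, -0.575]]
force: [-0.1, -1.6, -2.5]
grip_width: 0.0472
gripper_force: 52.9
```

Run:
```python
from h import *
s=arm.get_state(); k=np.load('pick2.npz'); print(s['ee_pos'],s['q'].round(0),s['grip_width'],s['force'])
p,R=plan(k['R'],k['p'],[.463,-.357,0],[.452,.1805,.075],.003,0.06)
print(p,need(p,R))
```

```text
[ 0.46423692 -0.30035025  0.28659746] [ 17.   4. -20. 113.  58.  78. -25.] 0.047170887629245456 [-0.10012413 -1.64871466 -2.52950758]
[0.45014444 0.12728261 0.13112385] (array([-0.117,  3.564, -1.296]), array([ 0.4161, -0.0096, -0.0159]))
```

Request:
{"name": "play_rows", "arguments": {"deltas": "0 0.25 0 0 0 0;0 0.5 0 0 0 0;0 0.8 0 0 0 0;0 1 0 0 0 0;0 1 0 0 0 0"}}

```text
t: 35.17
ee_pos: [0.464, -0.1785, 0.2852]
orientation: [[-0.004, 1.0, 0.007], [0.576, 0.008, -0.817], [-0.817, 0.001, -0.576]]
force: [0.9, 0.2, -2.6]
grip_width: 0.0471
gripper_force: 53.0
```

Request:
{"name": "play_rows", "arguments": {"deltas": "0 0.15 0 0.035 -0.0008 -0.0013;0 0.3 0 0.069 -0.0016 -0.0026;0 0.5 0 0.104 -0.0024 -0.004;0 0.7 0 0.138 -0.0032 -0.0053;0 0.9 0 0.173 -0.004 -0.0066;0 1 0 0.208 -0.0048 -0.008;0 1 0 0.208 -0.0048 -0.008;0 1 0 0.208 -0.0048 -0.008"}}

```text
t: 35.83
ee_pos: [0.4625, -0.0655, 0.2861]
orientation: [[0.033, 0.999, -0.002], [0.952, -0.032, -0.304], [-0.304, 0.008, -0.953]]
force: [1.2, 0.4, -2.9]
grip_width: 0.0468
gripper_force: 52.8
```

Request:
{"name": "play_rows", "arguments": {"deltas": "0 0.15 0 0.035 -0.0008 -0.0013;0 0.3 0 0.069 -0.0016 -0.0026;0 0.5 0 0.104 -0.0024 -0.004;-0.05 0.7 0 0.138 -0.0032 -0.0053;-0.117 0.9 0 0.173 -0.004 -0.0066;-0.117 1 0 0.208 -0.0048 -0.008;-0.117 1 0 0.208 -0.0048 -0.008;-0.117 1 0 0.208 -0.0048 -0.008"}}

```text
t: 36.5
ee_pos: [0.4478, 0.055, 0.2843]
orientation: [[0.057, 0.998, 0.011], [0.94, -0.057, 0.336], [0.336, -0.009, -0.942]]
force: [0.0, -0.2, -2.6]
grip_width: 0.0468
gripper_force: 52.7
```

Run:
```python
from h import *
s=arm.get_state(); k=np.load('pick2.npz'); print(s['ee_pos'],s['q'].round(0),s['grip_width'],s['force'])
p,R=plan(k['R'],k['p'],[.4635,-.357,0],[.452,.1805,.075],.003,0.06)
print(p,need(p,R))
```

```text
[0.44783787 0.0550414  0.28433697] [ 20.  -4. -17. 105. -21.  79.   4.] 0.04676443208967931 [ 0.03511816 -0.21950252 -2.56022694]
[0.44964514 0.12730915 0.13112526] (array([ 0.015,  0.602, -1.277]), array([ 0.0021, -0.0032,  0.0005]))
```

Request:
{"name": "play_rows", "arguments": {"deltas": "0.015 0.3 0 0.002 -0.003 0;0.015 0.602 -0.1 0.002 -0.003 0;0.015 0.602 -0.4 0.002 -0.003 0;0.015 0.602 -0.7 0.002 -0.003 0;0.015 0.602 -1 0.002 -0.003 0;0.015 0.602 -1 0.002 -0.003 0;0.015 0.602 -1 0.002 -0.003 0"}}

```text
t: 37.08
ee_pos: [0.4495, 0.1292, 0.1656]
orientation: [[0.05, 0.999, 0.02], [0.937, -0.054, 0.345], [0.345, 0.001, -0.939]]
force: [0.2, -0.5, -2.2]
grip_width: 0.0466
gripper_force: 52.9
```

Request:
{"name": "play_rows", "arguments": {"deltas": "0 0 -0.277 0 0 0;0 0 -0.277 0 0 0;0 0 -0.277 0 0 0;0 0 -0.277 0 0 0"}}

```text
t: 37.42
ee_pos: [0.452, 0.1292, 0.1357]
orientation: [[0.05, 0.998, 0.026], [0.936, -0.056, 0.347], [0.348, 0.007, -0.938]]
force: [0.2, 0.4, -2.6]
grip_width: 0.0468
gripper_force: 53.1
```

Run:
```python
from h import *
s=arm.get_state(); k=np.load('pick2.npz'); M=s['orientation']@k['R'].T
foot=s['ee_pos']+M@([.4635,-.357,0]-k['p']); zc=M[:,2]; print(s['ee_pos'],foot,zc); check(foot,zc)
p,R=plan(k['R'],k['p'],[.4635,-.357,0],[.452,.1805,.075],.003,0.0); print(need(p,R))
```

```text
[0.45199903 0.12921836 0.13567953] [0.45417555 0.1794911  0.14059822] [-0.05241766 -0.96588269  0.25361984]
scene 510 pred [[411.0, 255.0], [400.0, 234.0], [387.0, 210.0], [378.0, 192.0]] axis pred/seen deg -117.7 -111.4 len pred 70.1706512102301 extent -1.6 62.5 lateral 1.8
top 199 pred [[165.0, 282.0], [185.0, 283.0], [208.0, 284.0], [228.0, 285.0]] axis pred/seen deg 3.2 -84.7 len pred 63.084927485889594 extent -5.7 5.8 lateral -0.7
(array([-0.02 , -0.015, -0.536]), array([-0.0016,  0.0023,  0.0001]))
```

Request:
{"name": "play_rows", "arguments": {"deltas": "-0.02 -0.015 -0.12 0 0 0;-0.02 -0.015 -0.24 0 0 0;-0.02 -0.015 -0.34 0 0 0;-0.02 -0.015 -0.42 0 0 0;-0.02 -0.015 -0.47 0 0 0;-0.02 -0.015 -0.5 0 0 0;-0.02 -0.015 -0.5 0 0 0;-0.02 -0.015 -0.5 0 0 0"}}

```text
t: 38.18
ee_pos: [0.4488, 0.1273, 0.0738]
orientation: [[0.051, 0.998, 0.025], [0.936, -0.056, 0.347], [0.348, 0.006, -0.937]]
force: [-0.3, -0.2, -2.2]
grip_width: 0.0469
gripper_force: 53.3
```

Request:
{"name": "play_rows", "arguments": {"deltas": "0 0 -0.01 0 0 0;0 0 -0.02 0 0 0;0 0 -0.03 0 0 0;0 0 -0.03 0 0 0"}}

```text
t: 38.52
ee_pos: [0.4494, 0.1274, 0.072]
orientation: [[0.05, 0.998, 0.026], [0.936, -0.056, 0.348], [0.348, 0.007, -0.937]]
force: [-10.6, -5.2, 26.9]
grip_width: 0.0465
gripper_force: 56.5
```

Request:
{"name": "play_rows", "arguments": {"deltas": "0 0 0.02 0 0 0;0 0 0.02 0 0 0;0 0 0.02 0 0 0"}}

```text
t: 38.77
ee_pos: [0.449, 0.1273, 0.0726]
orientation: [[0.051, 0.998, 0.026], [0.936, -0.056, 0.347], [0.348, 0.007, -0.937]]
force: [0.9, 0.4, 2.6]
grip_width: 0.0464
gripper_force: 53.8
```

Request:
{"name": "play_rows", "arguments": {"deltas": "0 0 0 0 0 0;0 0 0 0 0 0;0 0 0 0 0 0;0 0 0 0 0 0;0 0 0 0 0 0;0 0 0 0 0 0", "hand": 64}}

```text
t: 39.27
ee_pos: [0.4483, 0.1273, 0.072]
orientation: [[0.051, 0.998, 0.024], [0.936, -0.056, 0.347], [0.348, 0.005, -0.938]]
force: [-0.4, 0.1, -0.1]
grip_width: 0.0639
gripper_force: 0.0
```

Request:
{"name": "play_rows", "arguments": {"deltas": "-0.005 -0.07 0.19 0 0 0;-0.01 -0.17 0.47 0 0 0;-0.02 -0.26 0.7 0 0 0;-0.02 -0.347 0.938 0 0 0;-0.02 -0.347 0.938 0 0 0"}}

```text
t: 39.68
ee_pos: [0.4487, 0.0838, 0.1897]
orientation: [[0.051, 0.998, 0.032], [0.936, -0.059, 0.346], [0.347, 0.013, -0.938]]
force: [0.4, 0.4, 0.2]
grip_width: 0.0642
gripper_force: 0.0
```

Request:
{"name": "play_rows", "arguments": {"deltas": "0.5 -0.5 0.8 0 0 0;0.5 -0.5 0.8 0 0 0;0.5 -0.5 0.8 0 0 0;0.5 -0.5 0.8 0 0 0;0.5 -0.5 0.8 0 0 0"}}

```text
t: 40.1
ee_pos: [0.5076, 0.0244, 0.2817]
orientation: [[0.052, 0.998, 0.027], [0.936, -0.058, 0.347], [0.348, 0.007, -0.938]]
force: [-0.3, -0.6, -1.4]
grip_width: 0.0643
gripper_force: 0.0
```

Run:
```python
from h import *
s=arm.get_state(); print(s['ee_pos'],s['q'].round(0)); 
zc=[-.0506,-.9645,.259]
check([.6256,.1683,.0758],zc)
check([.4520,.1775,.0758],zc)
im,K,E=cam('top')
for lo in ((3,100,40),(5,150,190)):
    bl,m=blobs(im,lo,(18,255,255),25)
    for c,st in bl:
        r=ray(K,E,c,.1)[:2]
        if -.6<r[1]<.3 and r[0]<.8: print(c.round(1),st.tolist(),r.round(3))
print(need([.5843,.2612,.20],side(-90,90)))
```

```text
[0.50755079 0.02441143 0.28169116] [ 21.   4. -16.  98. -20.  79.   6.]
scene 986 pred [[326.0, 302.0], [316.0, 280.0], [305.0, 256.0], [297.0, 238.0]] axis pred/seen deg -114.1 -115.5 len pred 69.8678009914849 extent -0.7 88.3 lateral 0.1
top 690 pred [[180.0, 204.0], [198.0, 204.0], [220.0, 204.0], [237.0, 204.0]] axis pred/seen deg -0.0 0.3 len pred 57.33844793147817 extent -3.2 58.8 lateral -0.3
scene 789 pred [[404.0, 271.0], [393.0, 251.0], [382.0, 228.0], [373.0, 211.0]] axis pred/seen deg -117.1 -116.8 len pred 67.13910471890709 extent -0.8 67.6 lateral 0.6
top 726 pred [[174.0, 282.0], [192.0, 283.0], [215.0, 284.0], [232.0, 285.0]] axis pred/seen deg 3.1 3.0 len pred 58.83143617639982 extent -3.9 59.2 lateral -0.3
[181.  203.4] [177, 194, 10, 20, 148] [0.623 0.161]
[218.2 203.9] [203, 194, 37, 21, 555] [0.621 0.079]
[174.3 281.7] [170, 272, 12, 21, 163] [0.453 0.17 ]
[211.7 284. ] [197, 273, 36, 23, 582] [0.448 0.09 ]
(array([ 0.661,  1.956, -0.662]), array([-0.1131,  0.0041,  0.0171]))
```

Both bottles lie as predicted, with axes within 1.5° and lengths matching seated stoppers. Next is the lever.

Request:
{"name": "play_rows", "arguments": {"deltas": "0.33 1 0.1 -0.1131 0.0041 0.0171;0.33 1 0.1 -0.1131 0.0041 0.0171;0.33 1 0.1 -0.1131 0.0041 0.0171;0.33 1 0.1 -0.1131 0.0041 0.0171;0.33 1 0.1 -0.1131 0.0041 0.0171;0.33 1 0.1 -0.1131 0.0041 0.0171", "hand": 60}}

```text
t: 40.85
ee_pos: [0.5448, 0.1468, 0.2916]
orientation: [[-0.002, 1.0, 0.0], [1.0, 0.002, -0.0], [-0.0, 0.0, -1.0]]
force: [-0.8, -0.5, -0.2]
grip_width: 0.0604
gripper_force: 0.0
```

Request:
{"name": "play_rows", "arguments": {"deltas": "0.33 0.956 0 0 0 0;0.33 0.956 0 0 0 0;0.33 0.956 0 0 0 0;0.33 0.956 0 0 0 0;0.33 0.956 -0.4 0 0 0;0.33 0.956 -0.75 0 0 0;0.33 0.956 -0.75 0 0 0;0.33 0.956 -0.75 0 0 0"}}

```text
t: 41.52
ee_pos: [0.5842, 0.2573, 0.1999]
orientation: [[0.003, 1.0, -0.003], [1.0, -0.003, -0.003], [-0.003, -0.003, -1.0]]
force: [-0.1, -0.2, 0.6]
grip_width: 0.0601
gripper_force: 0.0
```

Run:
```python
from h import *
s=arm.get_state(); print(s['ee_pos'],s['q'].round(0)); print(need([.5843,.2612,.070],side(-90,90)))
im,K,E=cam('wrist')
hsv=cv2.cvtColor(im,cv2.COLOR_RGB2HSV); P=proj(K,E,(.5843,.2612,.101)); print('pred knob px',P)
m=cv2.inRange(hsv,np.array((0,0,0)),np.array((180,255,45)))
u,v=int(P[0]),int(P[1]); ys,xs=np.where(m[max(v-30,0):v+30,u-40:u+40]); print('dark centroid',xs.mean()+u-40,ys.mean()+max(v-30,0),len(xs)) if len(xs) else print('none')
```

```text
[0.58415583 0.25726365 0.19990281] [ -7.  24. -28.  83.  12.  76. -36.]
(array([ 1.000e-03,  3.300e-02, -1.083e+00]), array([ 0.0011, -0.001 ,  0.0011]))
pred knob px [283.21779486 208.58621585]
dark centroid 274.96039603960395 189.46534653465346 303
```

Request:
{"name": "play_rows", "arguments": {"deltas": "0 0.033 -0.3 0 0 0;0 0.033 -0.6 0 0 0;0 0.033 -0.85 0 0 0;0 0.033 -1 0 0 0;0 0.033 -1 0 0 0"}}

```text
t: 41.98
ee_pos: [0.5849, 0.2629, 0.0813]
orientation: [[0.002, 1.0, -0.0], [1.0, -0.002, -0.002], [-0.002, -0.0, -1.0]]
force: [-0.4, -0.8, 0.2]
grip_width: 0.0599
gripper_force: 0.0
```

Request:
{"name": "play_rows", "arguments": {"deltas": "0 0 -0.083 0 0 0;0 0 -0.083 0 0 0;0 0 -0.083 0 0 0"}}

```text
t: 42.23
ee_pos: [0.5863, 0.2646, 0.0747]
orientation: [[0.001, 1.0, 0.005], [1.0, -0.001, 0.001], [0.001, 0.005, -1.0]]
force: [0.9, -0.2, -0.7]
grip_width: 0.0599
gripper_force: 0.0
```

Request:
{"name": "play_rows", "arguments": {"deltas": "0 0 0 0 0 0;0 0 0 0 0 0;0 0 0 0 0 0;0 0 0 0 0 0;0 0 0 0 0 0;0 0 0 0 0 0", "hand": 0, "squeeze": 20}}

```text
t: 42.73
ee_pos: [0.5854, 0.2644, 0.0734]
orientation: [[0.001, 1.0, 0.003], [1.0, -0.001, -0.0], [0.0, 0.003, -1.0]]
force: [-1.2, -1.4, 6.0]
grip_width: 0.0196
gripper_force: 20.7
```

Request:
{"name": "play_rows", "arguments": {"deltas": "-0.036 0.028 0 0 0 0;-0.071 0.054 0 0 0 0;-0.11 0.075 0 0 0 0;-0.149 0.095 0 0 0 0;-0.19 0.11 0 0 0 0;-0.233 0.123 0 0 0 0;-0.275 0.131 0 0 0 0;-0.318 0.138 0 0 0 0;-0.318 0.138 0 0 0 0;-0.318 0.138 0 0 0 0;-0.318 0.138 0 0 0 0"}}

```text
t: 43.65
ee_pos: [0.5471, 0.2835, 0.0736]
orientation: [[-0.001, 1.0, 0.004], [1.0, 0.001, 0.003], [0.003, 0.004, -1.0]]
force: [0.8, 6.6, 2.0]
grip_width: 0.0193
gripper_force: 20.6
```

Request:
{"name": "play_rows", "arguments": {"deltas": "0 0 0 0 0 0;0 0 0 0 0 0;0 0 0 0 0 0;0 0 0 0 0 0;0 0 0 0 0 0;0 0 0 0 0 0", "hand": 60}}

```text
t: 44.15
ee_pos: [0.547, 0.2806, 0.0725]
orientation: [[0.001, 1.0, 0.002], [1.0, -0.001, -0.0], [-0.0, 0.002, -1.0]]
force: [-0.3, -0.0, 0.4]
grip_width: 0.0598
gripper_force: 0.0
```

Request:
{"name": "play_rows", "arguments": {"deltas": "0 0 0.25 0 0 0;0 0 0.6 0 0 0;0 0 1 0 0 0;0 0 1 0 0 0;0 0 1 0 0 0;-0.8 1 1 0 0 0;-0.8 1 1 0 0 0;-0.8 1 1 0 0 0;-0.8 1 1 0 0 0"}}

```text
t: 44.9
ee_pos: [0.4475, 0.4036, 0.1918]
orientation: [[-0.002, 1.0, 0.0], [1.0, 0.002, 0.0], [0.0, 0.0, -1.0]]
force: [0.2, 1.1, -0.5]
grip_width: 0.0603
gripper_force: 0.0
```

Request:
{"name": "play_rows", "arguments": {"deltas": "-0.8 1 0.6 0 0 0;-0.8 1 0.6 0 0 0;-0.8 1 0.6 0 0 0;-0.8 1 0.6 0 0 0;-0.8 1 0.6 0 0 0;-0.8 1 0.6 0 0 0"}}

```text
t: 45.4
ee_pos: [0.352, 0.5234, 0.2647]
orientation: [[-0.005, 1.0, 0.001], [1.0, 0.005, 0.001], [0.001, 0.001, -1.0]]
force: [0.4, -0.4, -0.2]
grip_width: 0.0599
gripper_force: 0.0
```

Run:
```python
from h import *
zc=[-.0506,-.9645,.259]
check([.6256,.1683,.0758],zc); check([.4520,.1775,.0758],zc)
im,K,E=cam('top'); hsv=cv2.cvtColor(im,cv2.COLOR_RGB2HSV); H=np.array([.540,.210])
P0=proj(K,E,(.547,.277,.06)); u0,v0=int(P0[0]),int(P0[1])
for nm,lo,hi,z in (('green',(45,120,60),(80,255,255),.05),('red',(0,150,100),(4,255,255),.05),('lever',(0,0,130),(180,45,215),.062)):
    m=cv2.inRange(hsv,np.array(lo),np.array(hi)); ys,xs=np.where(m)
    X=np.array([ray(K,E,p,z)[:2] for p in zip(xs,ys)]).reshape(-1,2); v=X-H; r=np.hypot(*v.T)
    k=(v[:,1]>0)&((r<.12) if nm!='lever' else (r>.02)&(r<.055)); a=np.degrees(np.arctan2(v[k,1],v[k,0])); print(nm,k.sum(),a.mean() if k.any() else '',a.min() if k.any() else '',a.max() if k.any() else '')
a=hsv[200:270,105:175,2].astype(int)
for row in a[10:50:3,0:62:3]: print(*row)
bl,m=blobs(im,(5,150,190),(18,255,255),25)
for c,st in bl: print(c.round(1),st.tolist())
```

```text
scene 961 pred [[326.0, 302.0], [316.0, 280.0], [305.0, 256.0], [297.0, 238.0]] axis pred/seen deg -114.1 -115.4 len pred 69.8678009914849 extent -0.7 88.3 lateral -0.1
top 685 pred [[180.0, 204.0], [198.0, 204.0], [220.0, 204.0], [237.0, 204.0]] axis pred/seen deg -0.0 0.2 len pred 57.33844793147817 extent -3.2 58.8 lateral -0.4
scene 784 pred [[404.0, 271.0], [393.0, 251.0], [382.0, 228.0], [373.0, 211.0]] axis pred/seen deg -117.1 -116.8 len pred 67.13910471890709 extent -0.8 68.0 lateral 0.5
top 745 pred [[174.0, 282.0], [192.0, 283.0], [215.0, 284.0], [232.0, 285.0]] axis pred/seen deg 3.1 3.1 len pred 58.83143617639982 extent -3.9 59.5 lateral -0.3
green 48 82.90174921670346 78.34113539211407 87.02232130104927
red 33 48.57400729097431 46.14313688809982 50.730539472054886
lever 36 81.84815016758695 64.877435727389 97.66845438909971
94 90 90 93 229 39 49 47 75 48 46 46 49 46 46 50 46 41 49 48 51
91 93 90 97 227 43 49 65 216 207 45 43 47 45 50 46 45 48 44 52 46
92 91 92 106 220 41 45 246 242 222 219 47 41 46 48 45 44 54 49 53 53
93 92 95 119 178 44 167 245 247 250 100 47 45 45 49 50 50 49 49 46 48
93 94 91 144 114 67 239 247 247 203 44 47 48 44 46 46 54 47 46 49 48
93 92 91 162 82 220 237 247 251 44 43 49 46 43 47 49 50 48 47 47 46
95 92 91 192 62 240 247 247 152 47 45 48 49 50 53 53 44 47 45 47 48
91 91 90 219 131 248 247 250 51 48 45 46 48 49 51 49 43 49 51 50 48
92 91 94 230 134 200 221 102 24 26 49 48 43 47 49 46 53 43 49 60 50
94 91 92 222 157 168 42 33 44 27 58 186 131 87 67 65 52 48 210 228 224
92 91 89 217 152 167 45 38 39 23 89 221 223 221 223 223 222 222 221 214 225
95 88 97 224 243 241 244 64 31 21 113 148 156 182 210 227 229 230 226 206 227
93 94 119 190 248 247 248 79 43 51 51 46 51 40 46 46 50 111 223 216 225
92 88 136 149 246 247 248 92 48 45 46 44 47 48 49 53 42 48 91 162 167
[230.6 203.8] [224, 199, 14, 11, 102]
[272.7 219.1] [267, 213, 12, 13, 115]
[225.3 285.3] [219, 280, 14, 12, 104]
```

```bash
python3 -c "
from rig import arm
print(arm.hand_in())"
```

```text
the job is handed in; nothing more can be done
None
```

The job is handed in, and its verdict was not shown: by my last camera measurements, both bottles present (no third was seen) are stoppered and lie in their own cradles, the lever is near the middle of the green band, and the spare stopper is in the stand.

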